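Kit a junction box and rack the carrier tray

ROBOT

A 6-joint arm with a two-finger parallel gripper is mounted at the origin on the work surface. World frame = base frame: x ahead of the robot, y to its left, z up, the work surface at z = 0. Lengths are in m, angles in rad, forces in N, time in s.
With the tool pointing down it reaches from about 0.3 to 0.85 m from the base axis. Payload 5.4 kg.
Tool frame: the origin (TCP) lies midway between the tips of the shut fingers; the grasp point (between the pads) lies 19 mm behind it; z points along the fingers, y is the line along which they close (so a half turn about z gives the same grasp; the last joint's range is limited). The gripper opens to 85 mm and grips with 20 to 120 N. Pads are 22 mm wide; open, the fingers measure 114 mm over their backs; the gripper's body (76 mm by 85 mm) begins 54 mm behind the grasp point. The pads swing forward as they close: fully open they stand 13 mm farther back than shut.
Start: joints at [0.973, 0.158, 1.597, -0, 1.386, -0.21], TCP at [0.217, 0.532, 0.231] pointing down, gripper open.
Joint ranges: [-2.91, 2.91], [-0.94, 2.29], [0.18, 2.7], [-1.29, 4.43], [0.17, 2.64], [-3, 3]. Speed limits (rad/s): [2.57, 2.57, 3.14, 3.14, 3.14, 3.14].

INTERFACE

Orientations are given as a rotation vector (axis times angle).
In Python, from rig import * gives the robot as it stands.
- The arm moves only by the shell command python3 -m handwheel 'ROWS' [FORCE]. ROWS is JSON, a list of rows, each an object with "turn": the turn, a rotation vector about the tool's x, y, z in rad, a list of three; "translation": the shift along the tool's x, y, z in cm, a list of three; "grip": the finger opening in cm, from 0 to 8.54. In form: [{"turn": [wx, wy, wz], "translation": [tx, ty, tz], "grip": grip}, ...]. A call has exactly 10 rows; each row shifts and turns the commanded pose from where the row before left it, along the tool's axes as they then stand; what a row does not reach is not made up. A row lasts 1/8 s, in which the tool goes at most 62.5 mm and 10.7 degrees, less where a joint would pass 70% of its speed; a pose out of reach is approached as far as the arm can. A call is refused whole if a number of a shift passes 6.25 or a number of a turn 0.188, either way. A call with a gripper value outside its range is refused whole. The fingers move at their own pace and stop on an object; FORCE is the grip in N (left out, the last holds). Time passes only in rows, so rows that do not move let the fingers close, or fill a call up. It gives the time, the measured TCP pose, the force, the opening and the grip force at its end, in the units of the state.
- get_state(): the state, without advancing time (a new reading comes with each control period).
- grab_frame(name): name is "side" or "top" or "wrist"; returns a dict with "img" (400x640x3 uint8, red, green, blue), "mtx" (3x3 intrinsics, pixels), "R" (3x3) and "t" (3): a world point X has camera coordinates R X + t. Camera axes: x right, y down, z forward; pixel columns grow to the right and rows downward; lengths in m; the calibration is good to about 2 mm. A picture is of the moment at which its call begins. There is no depth.
- hand_in(): hands the job in; it is judged then, once.
The state is a dict: "time": time; "q": joint angles; "qd": joint speeds; "tau": joint torques, N m; "position": TCP position; "eef_rot": TCP orientation; "wrist_force": force on the tool from outside, world axes, zero at the start; "wrist_torque": the same for the moment, N m; "grip_width": finger opening in m; "gripper_force": force on a finger pad.
Only numpy, scipy, OpenCV 4.12 (cv2) and the standard library are available. Lean on these libraries where they do the work, as an engineer would, in place of code of your own. Each camera call takes 0.05 s, during which the arm holds its last target. There are 200 camera calls.

TASK

Build up the junction box in the tray's pocket between the corner posts: first the box body, then every extension frame on top of it, then the cover on the very top with its screws up, each lying flat and square on the one below. Put every cable gland that is there into the tray's bin (at any time before the tray is racked), and when all is aboard slide the tray by its handle into the rack, fully home against the back stop and lying flat under the guide lips. Do not knock the other tools and things on the bench about.

Things in the scene. Friction and masses are not known exactly. Their poses are not given: they have to be found in the camera images.
- tray: Loose aluminium tray, about 0.45 kg: flat sheet 170 (x) x 200 (y) x 4 mm lying on the bench. Origin: centre of the sheet's underside; +x is the edge that enters the rack first, z up. On its +y half a pocket of four corner posts, on its -y half a low bin. 10 mm of bare sheet along the +y and -y edges runs under the rack's lips. At the back (-x) a tongue carries an upright black handle plate.
- tray_handle (a point): Grip point of the tray's handle: upright plate 12 mm thick (tray x), 60 mm wide (tray y), reaching 58 mm above the bench, 145 mm behind the tray's origin. This point is 40 mm above the tray's underside, mid-plate. 54 mm free between the plate and the sheet's back edge, above a tongue 4 mm thick. Axes as the tray's. Pushing the loaded tray along the bench takes 5 to 20 N.
- pocket (a point): Centre of the pocket's floor, 4 mm above the tray's underside, 47 mm to +y of its origin; axes as the tray's. Clear inside 64 (x) x 52 (y) mm between four corner angle posts, 3 mm thick, 44 mm high plus flared tips (to 54 mm above the floor), legs 10 to 11 mm long. The sides between the posts are open (44 mm along the long sides) for the fingers; 30 mm free to the bin's wall.
- bin (a point): Centre of the floor of the tray's open bin for glands, 4 mm above the tray's underside and 53 mm to -y of the tray's origin. Axes as the tray's. Clear inside 162 mm (x) x 64 mm (y), walls 15 mm high.
- rack: Fixed blue rack bay on the bench. Origin: centre of its open mouth, at bench level; +x runs inwards, away from the robot. Side walls 90 mm high stand 206 mm apart (3 mm clear either side of the tray), flared to about 236 mm over the last 28 mm before the mouth. Two cross bars join them at 90 to 95 mm height; otherwise open above. No floor: the tray slides on the bench.
- handle_home (a point): Point where the tray's handle grip point ends up when the tray is fully home, 50 mm outside the mouth and 40 mm above the bench; axes as the rack's. The tray's origin then lies 95 mm inside the mouth, its front edge against the 45 mm high back stop. Steel lips along both walls, 10 mm above the bench, 11 mm wide, run over the tray's edges.
- box_body: Loose junction box body, grey plastic, 60 x 48 x 26 mm high, walls 7 mm, open at the top. Origin: centre of its underside; x along the 60 mm, z up. Stands upright on the bench at the start.
- frame1: Loose open rectangular extension frame (spacer), grey plastic, 60 x 48 x 12 mm high, walls 7 mm, same both ways up. Origin: centre of its underside; x along the 60 mm, z up. Lies flat on the bench at the start. One or two frames are present.
- frame2: Loose open rectangular extension frame (spacer), grey plastic, 60 x 48 x 12 mm high, walls 7 mm, same both ways up. Origin: centre of its underside; x along the 60 mm, z up. Lies flat on the bench at the start. One or two frames are present.
- cover: Loose solid box cover plate, grey plastic, 60 x 48 x 10 mm with four screw heads on top. Origin: centre of its underside; x along the 60 mm, z up. Lies flat on the bench, screws up, at the start.
- gland1: Loose light plastic cable gland, 44 mm tall, standing upright at the start: threaded foot 24 mm across (z 0 to 12 mm), hexagon 31 mm across corners (12 to 21), smooth round dome nut 26 mm across above (21 to 37, then narrowing to 23 at the top). Origin: centre of the foot's underside, z along its axis to the dome. Two to four are present.
- gland2: Loose light plastic cable gland, 44 mm tall, standing upright at the start: threaded foot 24 mm across (z 0 to 12 mm), hexagon 31 mm across corners (12 to 21), smooth round dome nut 26 mm across above (21 to 37, then narrowing to 23 at the top). Origin: centre of the foot's underside, z along its axis to the dome. Two to four are present.
- gland3: Loose light plastic cable gland, 44 mm tall, standing upright at the start: threaded foot 24 mm across (z 0 to 12 mm), hexagon 31 mm across corners (12 to 21), smooth round dome nut 26 mm across above (21 to 37, then narrowing to 23 at the top). Origin: centre of the foot's underside, z along its axis to the dome. Two to four are present.
- gland4: Loose light plastic cable gland, 44 mm tall, standing upright at the start: threaded foot 24 mm across (z 0 to 12 mm), hexagon 31 mm across corners (12 to 21), smooth round dome nut 26 mm across above (21 to 37, then narrowing to 23 at the top). Origin: centre of the foot's underside, z along its axis to the dome. Two to four are present.
- tape_measure: Bystander: tape measure, 68 x 36 x 62 mm. Origin: at its underside.
- tape_roll: Bystander: roll of tape, 68 mm across, 19 mm high. Origin: at its underside.
- screwdriver: Bystander: screwdriver lying on the bench. Origin: at its underside.
- wrench: Bystander: wrench lying on the bench. Origin: at its underside.
- detector: Bystander: round white smoke detector, 104 mm across, 38 mm high. Origin: at its underside.
- screw_box: Bystander: clear open box, 100 x 70 x 40 mm. Origin: at its underside.

How it is judged:
On the way, in this order (a step that is already met when the one before it is completed fails the run):
1. the box body sits flat in the pocket (x of box_body in the frame of pocket between -0.005 and 0.005 m and y of box_body in the frame of pocket between -0.005 and 0.005 m and z of box_body in the frame of pocket between -0.003 and 0.004 m and angle between the z axis of box_body and the z axis of tray, either way round below 0.08 rad and angle between the x axis of box_body and the x axis of tray, either way round below 0.15 rad), for 0.2 s.
2. every frame lies flat in the pocket on the body (all of step 1 and x of frame1 in the frame of pocket between -0.005 and 0.005 m and y of frame1 in the frame of pocket between -0.005 and 0.005 m and z of frame1 in the frame of pocket between 0.022 and 0.053 m and angle between the z axis of each of frame1, frame2 and the z axis of tray, either way round below 0.08 rad and angle between the x axis of each of frame1, frame2 and the x axis of tray, either way round below 0.15 rad and x of frame2 in the frame of pocket between -0.005 and 0.005 m and y of frame2 in the frame of pocket between -0.005 and 0.005 m and z of frame2 in the frame of pocket between 0.022 and 0.053 m), for 0.2 s.
3. the cover lies on top of the frames and every gland is in the bin, the tray not yet home (all of step 2 and x of cover in the frame of pocket between -0.005 and 0.005 m and y of cover in the frame of pocket between -0.005 and 0.005 m and z of cover in the frame of pocket between 0.034 and 0.056 m and angle between the z axis of cover and the z axis of tray, either way round below 0.08 rad and angle between the x axis of cover and the x axis of tray, either way round below 0.15 rad and z of each of frame1, frame2 in the frame of cover below 0.003 m and angle between cover's own z axis and vertical below 0.1 rad and x of gland1 in the frame of bin between -0.089 and 0.089 m and y of gland1 in the frame of bin between -0.04 and 0.04 m and z of gland1 in the frame of bin between -0.005 and 0.052 m and x of gland2 in the frame of bin between -0.089 and 0.089 m and y of gland2 in the frame of bin between -0.04 and 0.04 m and z of gland2 in the frame of bin between -0.005 and 0.052 m and x of gland3 in the frame of bin between -0.089 and 0.089 m and y of gland3 in the frame of bin between -0.04 and 0.04 m and z of gland3 in the frame of bin between -0.005 and 0.052 m and x of gland4 in the frame of bin between -0.089 and 0.089 m and y of gland4 in the frame of bin between -0.04 and 0.04 m and z of gland4 in the frame of bin between -0.005 and 0.052 m and x of tray in the frame of rack below 0.05 m), for 0.2 s.
4. the loaded tray is fully home in the rack (all of step 2 and x of tray in the frame of rack between 0.087 and 0.1 m and y of tray in the frame of rack between -0.006 and 0.006 m and angle between the x axis of tray and the x axis of rack, either way round below 0.06 rad and angle between tray's own z axis and vertical below 0.06 rad and x of cover in the frame of pocket between -0.005 and 0.005 m and y of cover in the frame of pocket between -0.005 and 0.005 m and z of cover in the frame of pocket between 0.034 and 0.056 m and angle between the z axis of cover and the z axis of tray, either way round below 0.08 rad and angle between the x axis of cover and the x axis of tray, either way round below 0.15 rad and z of each of frame1, frame2 in the frame of cover below 0.003 m and angle between cover's own z axis and vertical below 0.1 rad and x of gland1 in the frame of bin between -0.089 and 0.089 m and y of gland1 in the frame of bin between -0.04 and 0.04 m and z of gland1 in the frame of bin between -0.005 and 0.052 m and x of gland2 in the frame of bin between -0.089 and 0.089 m and y of gland2 in the frame of bin between -0.04 and 0.04 m and z of gland2 in the frame of bin between -0.005 and 0.052 m and x of gland3 in the frame of bin between -0.089 and 0.089 m and y of gland3 in the frame of bin between -0.04 and 0.04 m and z of gland3 in the frame of bin between -0.005 and 0.052 m and x of gland4 in the frame of bin between -0.089 and 0.089 m and y of gland4 in the frame of bin between -0.04 and 0.04 m and z of gland4 in the frame of bin between -0.005 and 0.052 m), for 0.2 s.
At the end, for the whole second after the job is handed in: Tray home in the rack (within 8 mm of the stop, 6 mm sideways, 0.06 rad, flat); body, every frame and the cover (screws up) stacked in that order, flat (0.08 rad) and within 5 mm in the pocket; every gland inside the bin, standing or lying; all released and at rest (all of step 4 and linear speed of each of tray, box_body, cover, frame1, frame2, gland1, gland2, gland3, gland4 below 0.03 m/s); the robot touches nothing.
It fails at once if a bystander is knocked more than 60 mm from its place (distance of any of tape_measure, tape_roll, screwdriver, wrench, detector, screw_box from where it was at the start of the episode above 0.06 m).
Of frame1, frame2 only 1 to 2 are there at a start; the rules pass over those that are not, and their reading is None.
Of gland1, gland2, gland3, gland4 only 2 to 4 are there at a start; the rules pass over those that are not, and their reading is None.
At some moment in a run one of cover, frame1, frame2, gland1, gland2, gland3, gland4 may be knocked a few centimetres aside while the robot is not near it.
Once in a run the grip may slacken for a moment while it holds something.
It also fails if it takes over 210 s, if anything falls off the work surface, if the arm or the gripper's body presses on something with over 40 N, if the wrist force passes 120 N, or if a joint passes its speed limit or range.

## Working session

There is one attempt and no reset: what is moved stays moved. The work goes in short steps, Python scripts to look and compute and a shell command to move; the robot and the scene stay as the last step left them, time stands still between calls to the robot, and variables do not carry over. Pictures are saved under pics/ and viewed, at most 14 in all, crops included, and the job is handed in when it is done.

```bash
ls; mkdir -p pics; cat > h.py <<'E'
from rig import *
import numpy as np, cv2
def shot(cam,name):
    f=grab_frame(cam); cv2.imwrite('pics/'+name+'.png',f['img'][:,:,::-1]); np.savez('pics/'+name+'.npz',mtx=f['mtx'],R=f['R'],t=f['t'],img=f['img']); return f
def w(f,u,v,z):
    d=f['R'].T@np.linalg.solve(f['mtx'],[u,v,1.]); c=-f['R'].T@f['t']
    return (c+d*(z-c[2])/d[2])
def px(f,X):
    p=f['mtx']@(f['R']@np.array(X)+f['t']); return p[:2]/p[2]
def crop(name,out,x0,y0,x1,y1,s):
    im=cv2.imread('pics/'+name+'.png')[y0:y1,x0:x1]; cv2.imwrite('pics/'+out+'.png',cv2.resize(im,None,fx=s,fy=s,interpolation=cv2.INTER_CUBIC))
E
python3 - <<'E'
from h import *
s=get_state(); print(s['position'],s['eef_rot'],s['time'],s['grip_width'])
for c in['top','side']:
    f=shot(c,c+'0'); print(c,-f['R'].T@f['t'],f['R'],f['mtx'])
im=cv2.imread('pics/top0.png'); cv2.imwrite('pics/top0b.png',cv2.resize(im,(800,500),interpolation=cv2.INTER_CUBIC))
E
```

```text
pics
[0.21712385 0.53177463 0.23031911] [-6.05286595e-01 -3.08199102e+00  2.71856747e-03] 0.0 0.08531519925366006
top [0.29497217 0.00704044 1.35888458] [[ 0.00373758 -0.99991572 -0.01243325]
 [-0.98171212 -0.00130246 -0.19036705]
 [ 0.19033481  0.01291738 -0.98163425]] [[422.23207891   0.         319.85972237]
 [  0.         422.23207891 199.93859094]
 [  0.           0.           1.        ]]
side [0.42035058 1.19213894 0.95954646] [[-0.99651971 -0.07971937 -0.02435758]
 [-0.02979374  0.61353621 -0.78910433]
 [ 0.07785116 -0.78563232 -0.61377607]] [[490.4933733    0.         318.67841264]
 [  0.         490.4933733  190.95865756]
 [  0.           0.           1.        ]]
```

View pics/top0b.png

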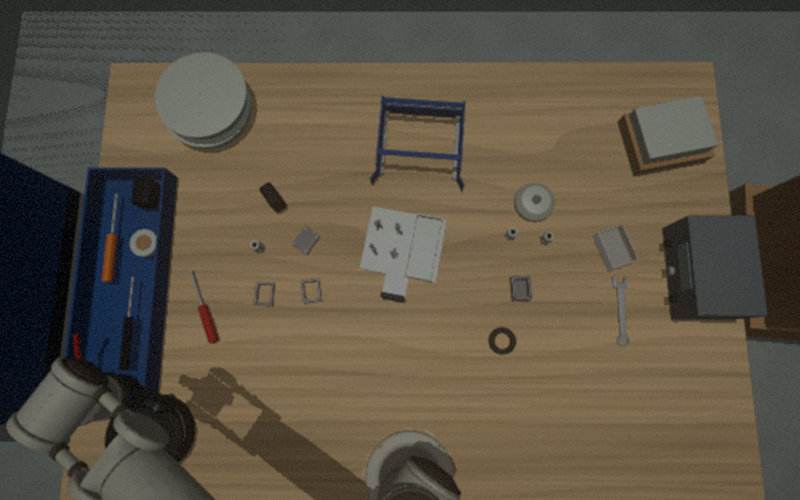

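View pics/side0.png

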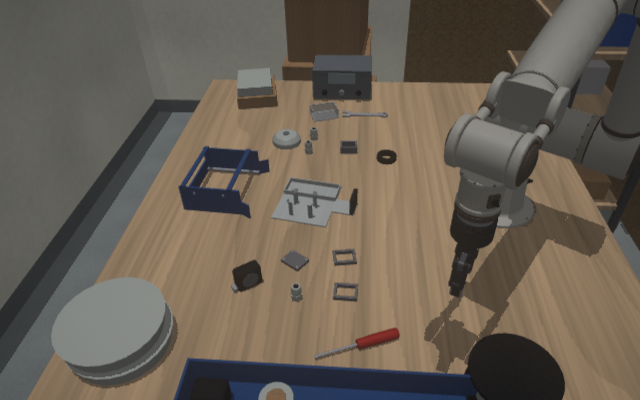

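```bash
python3 - <<'E'
from h import *
crop('top0','cA',200,145,365,265,4.8)
im=cv2.imread('pics/top0.png')
r=lambda x0,y0,x1,y1,s: cv2.resize(im[y0:y1,x0:x1],None,fx=s,fy=s,interpolation=cv2.INTER_CUBIC)
M=np.zeros((600,800,3),np.uint8)
a=r(285,70,385,245,3.4); M[:a.shape[0],:a.shape[1]]=a
b=r(395,170,465,250,6); M[:480,360:780]=b
cv2.imwrite('pics/cB.png',M)
E
```

```text
(no output)
```

View pics/cA.png

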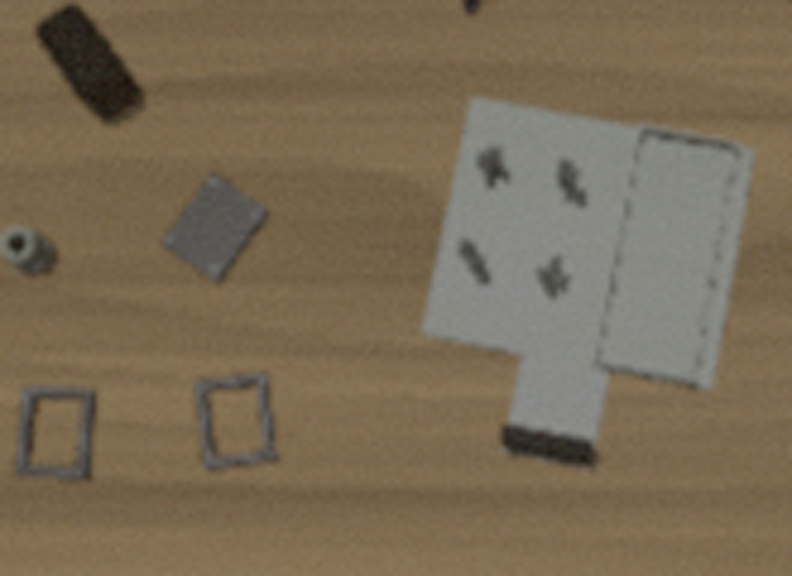

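View pics/cB.png

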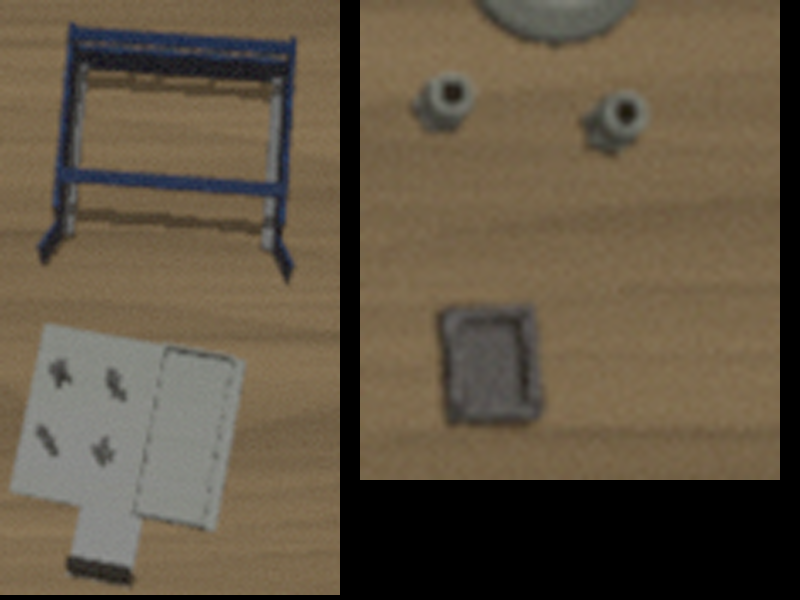

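```bash
cat > m.py <<'E'
from h import *
f=np.load('pics/top0.npz')
A=lambda x,y:(200+x/4.8,145+y/4.8)
B=lambda x,y:(285+x/3.4,70+y/3.4)
C=lambda x,y:(395+(x-360)/6,170+y/6)
def quad(n,T,P,z):
    W=np.array([w(f,*T(*p),z)[:2] for p in P]); c=W.mean(0)
    L=[np.linalg.norm(W[(i+1)%4]-W[i]) for i in range(4)]
    (cx,cy),wh,a=cv2.minAreaRect((W*1000).astype(np.float32))
    e=[np.degrees(np.arctan2(*(W[(i+1)%4]-W[i])[::-1])) for i in range(4)]
    print(n,(c*1000).round(1),'sides',(np.array(L)*1000).round(1),'dirs',np.round(e,1))
quad('tray',A,[(472,98),(752,147),(710,386),(423,333)],.004)
quad('fA',A,[(25,388),(96,390),(90,479),(16,472)],.012)
quad('fB',A,[(196,382),(266,373),(276,457),(205,468)],.012)
quad('cover',A,[(212,173),(268,213),(217,282),(163,241)],.01)
quad('body',C,[(440,310),(535,305),(540,418),(447,420)],.026)
for n,T,p in[('g1',A,(17,242)),('g2',C,(453,93)),('g3',C,(627,113))]: print(n,w(f,*T(*p),.044)[:2])
for n,T,p,z in[('handle L',A,(503,428),.058),('handle R',A,(597,440),.058),('wTL',B,(68,28),.09),('wBL',B,(57,205),.09),('wTR',B,(295,40),.09),('wBR',B,(283,225),.09),('lipL',B,(70,236),.01),('lipR',B,(268,248),.01),('lipLb',B,(84,70),.01),('lipRb',B,(278,85),.01),('flL',B,(43,262),.0),('flR',B,(290,282),.0)]: print(n,w(f,*T(*p),z)[:2].round(4))
E
python3 m.py
```

```text
tray [574.5  15.6] sides [196.4 168.4 197.1 167.6] dirs [-100.2  169.6   79.6  -10.7]
fA [441. 371.] sides [47.9 59.6 49.9 56.4] dirs [-91.5 179.   84.8  -2.9]
fB [449.5 251.4] sides [47.3 57.  47.7 58.2] dirs [ -82.5 -171.4   99.     8.2]
cover [581.6 270.6] sides [48.3 58.3 47.4 57.2] dirs [-125.4  145.4   53.2  -33.6]
body [ 455.4 -282.2] sides [50.3 59.8 48.7 58.3] dirs [ -86.8 -180.    91.4    1.5]
g1 [0.56412475 0.39549923]
g2 [ 0.59714703 -0.2641806 ]
g3 [ 0.58636785 -0.35567309]
handle L [0.4394 0.0703]
handle R [0.4318 0.0098]
wTL [0.9431 0.0735]
wBL [0.7654 0.0818]
wTR [ 0.9303 -0.1426]
wBR [ 0.7457 -0.1278]
lipL [0.7629 0.0734]
lipR [ 0.7505 -0.1212]
lipLb [0.9383 0.061 ]
lipRb [ 0.9217 -0.134 ]
flL [0.7395 0.1003]
flR [ 0.7188 -0.1432]
```

```bash
cat > go.py <<'E'
import sys
from h import *
from scipy.spatial.transform import Rotation as Ro
# usage: go.py x y z yawdeg (mm) -> turn (rad, tool axes), then translation in final axes (cm)
x,y,z,yaw=map(float,sys.argv[1:5])
s=get_state(); R0=Ro.from_rotvec(s['eef_rot']); Rt=Ro.from_euler('z',yaw,degrees=True)*Ro.from_euler('x',np.pi)
d=np.array([x,y,z])/1000-s['position']
print('t',round(s['time'],2),'pos',(np.array(s['position'])*1000).round(1),'yaw',np.degrees(np.arctan2(*R0.as_matrix()[1::-1,0])).round(1))
print('turn',(R0.inv()*Rt).as_rotvec().round(3),'| after turn, cm',(Rt.inv().apply(d)*100).round(2),'| before turn, cm',(R0.inv().apply(d)*100).round(2))
E
python3 go.py 520 30 330 180; python3 -m handwheel 2>&1 | head -5
```

```text
t 0.1 pos [217.1 531.8 230.4] yaw 157.8
turn [-0.002 -0.001 -0.388] | after turn, cm [-30.29 -50.18  -9.96] | before turn, cm [-47.01 -35.02  -9.92]
invalid input
```

```bash
python3 -m handwheel '[{"turn":[0,0,-0.13],"translation":[0,0,0],"grip":8.5},{"turn":[0,0,-0.13],"translation":[0,0,0],"grip":8.5},{"turn":[0,0,-0.128],"translation":[0,0,0],"grip":8.5},{"turn":[0,0,0],"translation":[-3,-5,-1],"grip":8.5},{"turn":[0,0,0],"translation":[-3,-5,-1],"grip":8.5},{"turn":[0,0,0],"translation":[-3,-5,-1],"grip":8.5},{"turn":[0,0,0],"translation":[-3,-5,-1],"grip":8.5},{"turn":[0,0,0],"translation":[-3,-5,-1],"grip":8.5},{"turn":[0,0,0],"translation":[-3,-5,-1],"grip":8.5},{"turn":[0,0,0],"translation":[-3,-5,-1],"grip":8.5}]' 60
python3 -m handwheel '[{"turn":[0,0,0],"translation":[-3,-5,-1],"grip":8.5},{"turn":[0,0,0],"translation":[-3,-5,-1],"grip":8.5},{"turn":[0,0,0],"translation":[-3,-5,-1],"grip":8.5},{"turn":[0,0,0],"translation":[0,0,0],"grip":8.5},{"turn":[0,0,0],"translation":[0,0,0],"grip":8.5},{"turn":[0,0,0],"translation":[0,0,0],"grip":8.5},{"turn":[0,0,0],"translation":[0,0,0],"grip":8.5},{"turn":[0,0,0],"translation":[0,0,0],"grip":8.5},{"turn":[0,0,0],"translation":[0,0,0],"grip":8.5},{"turn":[0,0,0],"translation":[0,0,0],"grip":8.5}]'
python3 go.py 455 -282 200 180.5; python3 -c "
from h import *
f=shot('wrist','w1');print(-f['R'].T@f['t'],f['R'],f['mtx'])
for z in(0,.004): print(px(f,(.5745,.0156,z)))"
```

```text
time: 1.35
position: [0.428, 0.1806, 0.3014]
eef_rot: [0.0, -3.141, -0.0]
wrist_force: [0.6, -0.0, 0.4]
grip_width: 0.0848
gripper_force: 0.0
time: 2.6
position: [0.5175, 0.0324, 0.3313]
eef_rot: [-0.001, 3.142, -0.0]
wrist_force: [-0.6, -0.6, 0.1]
grip_width: 0.0846
gripper_force: 0.0
t 2.6 pos [517.5  32.4 331.3] yaw -180.0
turn [-0.     0.    -0.008] | after turn, cm [  6.53 -31.39  13.13] | before turn, cm [  6.26 -31.44  13.13]
[0.44730968 0.03048035 0.47320381] [[-2.08234493e-04  9.99999854e-01 -4.98719815e-04]
 [ 9.58985623e-01  3.41058315e-04  2.83454510e-01]
 [ 2.83454638e-01 -4.19240127e-04 -9.58985554e-01]] [[360.38565508   0.         308.24443345]
 [  0.         360.38565508 197.23020243]
 [  0.           0.           1.        ]]
[297.45110872 188.28178744]
[297.36444229 189.05189408]
```

View pics/w1.png

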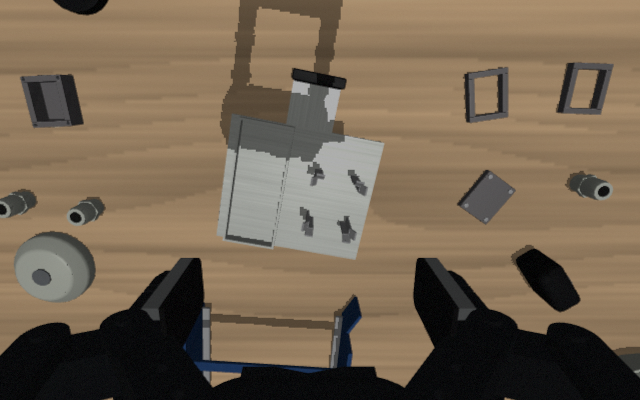

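```bash
python3 - <<'E'
from h import *
crop('w1','w1c',205,60,395,265,2.9)
E
```

```text
(no output)
```

View pics/w1c.png

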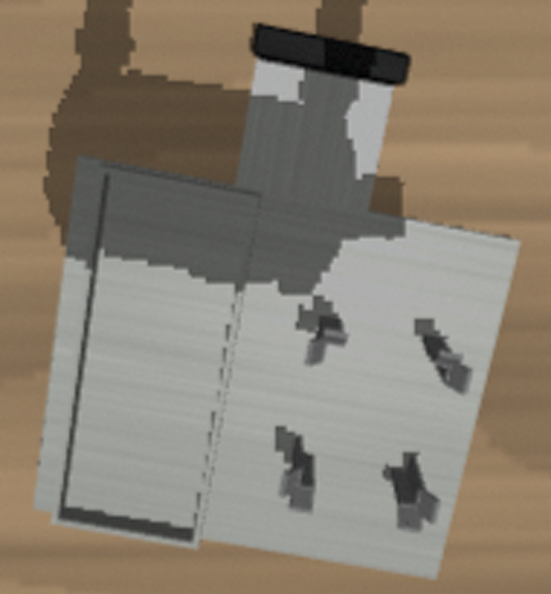

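```bash
python3 -m handwheel '[{"turn":[0,0,0],"translation":[0.6,-5,0],"grip":8.5},{"turn":[0,0,0],"translation":[1.2,-5.4,0.4],"grip":8.5},{"turn":[0,0,0],"translation":[1.2,-5.4,2],"grip":8.5},{"turn":[0,0,0],"translation":[1.2,-5.4,2],"grip":8.5},{"turn":[0,0,0],"translation":[1.1,-5.2,3],"grip":8.5},{"turn":[0,0,0],"translation":[1,-5,2.5],"grip":8.5},{"turn":[0,0,0],"translation":[0,0,2.5],"grip":8.5},{"turn":[0,0,0],"translation":[0,0,0.6],"grip":8.5},{"turn":[0,0,0],"translation":[0,0,0],"grip":8.5},{"turn":[0,0,0],"translation":[0,0,0],"grip":8.5}]'
python3 -c "
from h import *
f=shot('wrist','w2')
print(px(f,(.455,-.282,.026)))"
```

```text
time: 3.9
position: [0.4554, -0.2817, 0.2028]
eef_rot: [-0.002, 3.14, -0.003]
wrist_force: [0.3, -0.3, -0.0]
grip_width: 0.0847
gripper_force: 0.0
[310.54518748 170.95587095]
```

View pics/w2.png

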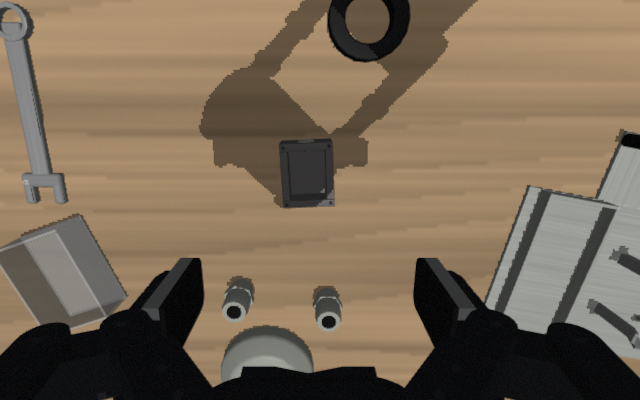

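```bash
cat > m2.py <<'E'
from h import *
def quad(n,f,P,z):
    W=np.array([w(f,*p,z)[:2] for p in P]); c=W.mean(0)
    e=[W[(i+1)%4]-W[i] for i in range(4)]
    print(n,(c*1000).round(1),'sides',np.round([np.linalg.norm(v)*1000 for v in e],1),'dirs',np.round([np.degrees(np.arctan2(v[1],v[0])) for v in e],1))
E
python3 - <<'E'
from m2 import *
f=np.load('pics/w1.npz'); g=np.load('pics/w2.npz')
T=lambda x,y:(205+x/2.9,60+y/2.9)
quad('tray',f,[T(77,156),T(520,240),T(437,579),T(38,510)],.004)
quad('pocketposts',f,[T(330,320),T(445,340),T(410,480),T(300,460)],.004)
quad('cover',f,[(487,170),(515,188),(487,224),(459,202)],.01)
quad('fB',f,[(465,74),(507,67),(508,115),(468,122)],.012)
quad('body',g,[(280,141),(331,138),(334,206),(284,207)],.026)
for p in[(234,311),(328,322)]: print(w(g,*p,.044))
print('g1',w(f,602,191,.044))
print('tray edge L', w(g,485,303,.004), w(g,530,186,.019))
E
python3 go.py 457 -282 2 180
```

```text
tray [577.3  16. ] sides [199.7 169.8 197.7 169.5] dirs [  79.4  -10.5 -100.7  170.2]
pocketposts [587.7  63.9] sides [53.9 70.3 53.7 69.4] dirs [  80.   -11.5 -100.9  168.6]
cover [582.9 269.5] sides [47.4 59.2 52.6 54. ] dirs [  59.   -30.5 -126.8  144.4]
fB [452.3 250.2] sides [50.3 57.4 49.7 58.1] dirs [  99.2   10.1  -80.  -169.3]
body [ 457.7 -285. ] sides [45.  62.9 46.5 61.2] dirs [  93.4    3.6  -88.7 -177.7]
[ 0.58855699 -0.35521241  0.044     ]
[ 0.60059954 -0.26470942  0.044     ]
g1 [0.56601993 0.39309625 0.044     ]
tray edge L [ 0.60499013 -0.09326613  0.004     ] [ 0.47052712 -0.07729558  0.019     ]
t 3.95 pos [ 455.4 -281.7  202.8] yaw -179.9
turn [-0.002  0.002  0.001] | after turn, cm [-0.16 -0.03 20.08] | before turn, cm [-1.200e-01  1.000e-02  2.008e+01]
```

```bash
python3 -m handwheel '[{"turn":[0,0,-0.035],"translation":[-0.16,-0.15,0],"grip":8.5},{"turn":[0,0,0],"translation":[0,0,4.5],"grip":8.5},{"turn":[0,0,0],"translation":[0,0,4.5],"grip":8.5},{"turn":[0,0,0],"translation":[0,0,4.5],"grip":8.5},{"turn":[0,0,0],"translation":[0,0,4],"grip":8.5},{"turn":[0,0,0],"translation":[0,0,2.4],"grip":8.5},{"turn":[0,0,0],"translation":[0,0,0],"grip":4},{"turn":[0,0,0],"translation":[0,0,0],"grip":4},{"turn":[0,0,0],"translation":[0,0,0],"grip":4},{"turn":[0,0,0],"translation":[0,0,0],"grip":4}]' 60
python3 -m handwheel '[{"turn":[0,0,0],"translation":[0,0,0],"grip":4},{"turn":[0,0,0],"translation":[0,0,0],"grip":4},{"turn":[0,0,0],"translation":[0,0,0],"grip":4},{"turn":[0,0,0],"translation":[0,0,0],"grip":4},{"turn":[0,0,0],"translation":[0,0,-2],"grip":4},{"turn":[0,0,0],"translation":[0,0,-4],"grip":4},{"turn":[0,0,0],"translation":[0,0,-4],"grip":4},{"turn":[0,0,0],"translation":[0,0,-4],"grip":4},{"turn":[0,0,0],"translation":[0,0,-1],"grip":4},{"turn":[0,0,0],"translation":[0,0,0],"grip":4}]'
python3 -c "
from h import *
shot('wrist','w3')
T=np.radians(-10.4);print(np.array([577,16])+47*np.array([-np.sin(T),np.cos(T)]))"
python3 go.py 585 62 150 169.6
```

```text
time: 5.2
position: [0.4575, -0.2844, 0.0042]
eef_rot: [-0.056, 3.138, -0.004]
wrist_force: [-0.5, 0.1, 6.7]
grip_width: 0.047
gripper_force: 64.5
time: 6.45
position: [0.4562, -0.2832, 0.1523]
eef_rot: [-0.055, 3.141, -0.001]
wrist_force: [0.3, -0.1, -1.3]
grip_width: 0.0466
gripper_force: 63.7
[585.48439983  62.22785913]
t 6.5 pos [ 455.6 -282.6  151. ] yaw -178.0
turn [ 0.001 -0.002  0.217] | after turn, cm [-6.51 36.23  0.1 ] | before turn, cm [-14.15  33.98   0.13]
```

View pics/w3.png

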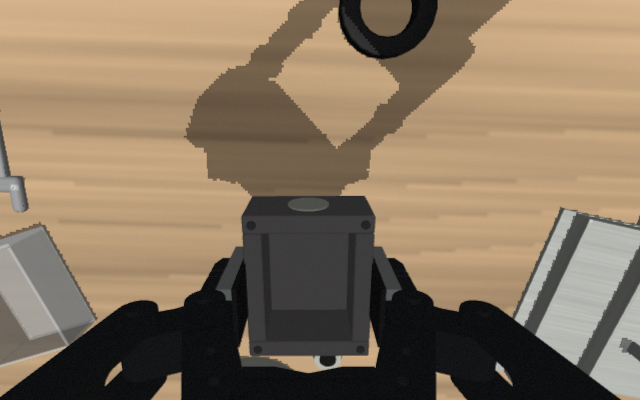

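```bash
python3 - <<'E'
from m2 import *
g=np.load('pics/w3.npz')
quad('body',g,[(242,222),(375,222),(370,355),(250,355)],.151+.0225)
print(px(g,(.4556,-.2826,.1735)))
E
python3 -m handwheel '[{"turn":[0,0,0.11],"translation":[0,0,-1],"grip":4},{"turn":[0,0,0.107],"translation":[0,0,0],"grip":4},{"turn":[0,0,0],"translation":[-0.6,4,0],"grip":4},{"turn":[0,0,0],"translation":[-1,5.5,0],"grip":4},{"turn":[0,0,0],"translation":[-1,5.5,0],"grip":4},{"turn":[0,0,0],"translation":[-1,5.5,0],"grip":4},{"turn":[0,0,0],"translation":[-1,5.5,0],"grip":4},{"turn":[0,0,0],"translation":[-1,5.5,0],"grip":4},{"turn":[0,0,0],"translation":[-0.91,4.7,0],"grip":4},{"turn":[0,0,0],"translation":[0,0,0],"grip":4}]'
python3 go.py 585.5 62.2 150 169.6
python3 -c "
from h import *
f=shot('top','t2'); shot('side','s2');crop('t2','t2c',270,140,390,230,6.5)"
```

```text
body [ 459.2 -284.7] sides [47.4 56.8 48.1 56.8] dirs [  92.     3.   -87.9 -177.7]
[315.25387429 284.0961021 ]
time: 7.75
position: [0.5848, 0.0642, 0.1596]
eef_rot: [-0.278, -3.125, -0.001]
wrist_force: [0.4, -1.1, -1.4]
grip_width: 0.0466
gripper_force: 67.9
t 7.75 pos [584.8  64.2 159.6] yaw 169.8
turn [ 0.    -0.004  0.004] | after turn, cm [-0.11 -0.18  0.96] | before turn, cm [-0.11 -0.18  0.96]
```

View pics/t2c.png

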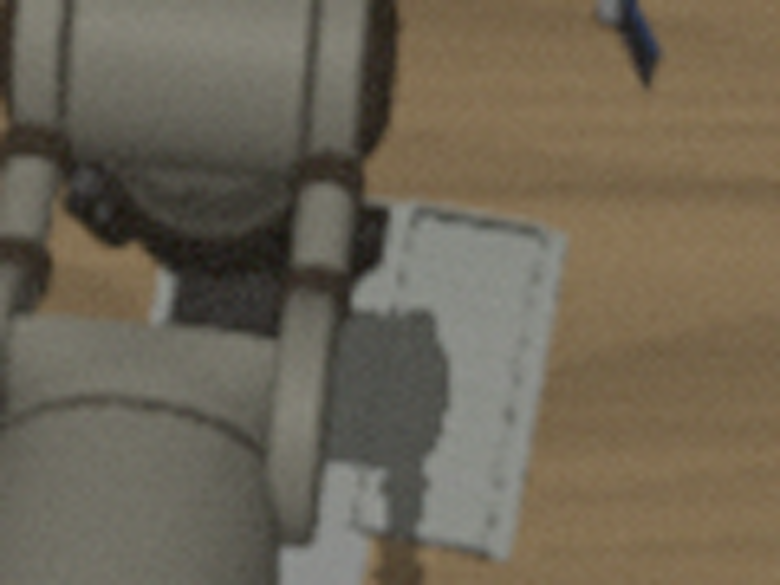

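```bash
python3 - <<'E'
from m2 import *
f=shot('wrist','w4'); s=get_state(); print(s['position'])
M=np.hstack([0]) 
crop('w4','w4c',150,0,470,240,2.5)
for n,p in[('pocket',(.5858,.0622,.004)),('trayc',(.577,.016,.004))]: print(n,(px(f,p)-[150,0])*2.5)
E
```

```text
[0.58456769 0.06051721 0.16053493]
pocket [404.55334037 446.65876202]
trayc [266.09800014 445.63629177]
```

View pics/w4c.png

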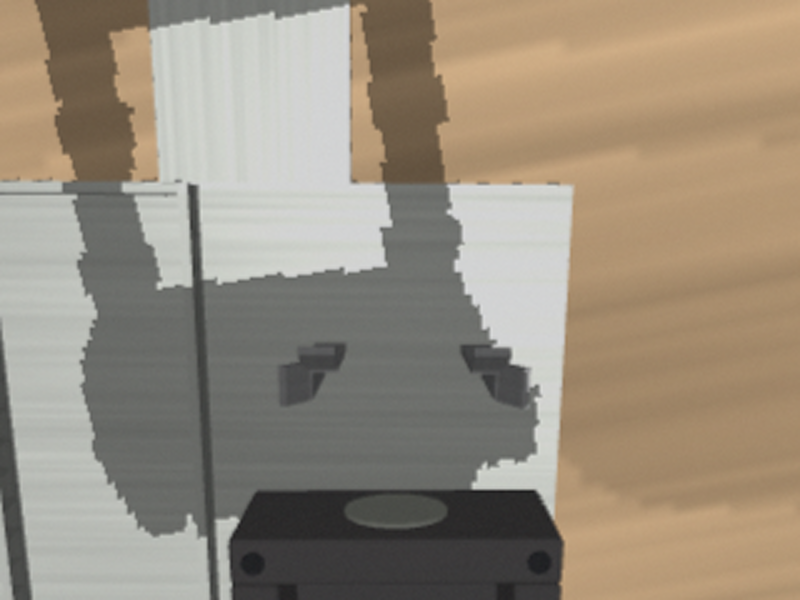

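```bash
python3 - <<'E'
from m2 import *
f=np.load('pics/w4.npz'); W=lambda x,y,z:w(f,150+x/2.5,y/2.5,z)[:2]*1000
T=np.radians(-10.4); R=np.array([[np.cos(T),-np.sin(T)],[np.sin(T),np.cos(T)]])
tcp=np.array([584.57,60.52])
tl=lambda p:R.T@(p-tcp)   # tray-axes relative to TCP
c=W(572,186,.004); print('corner',c,'centre',c-R@[-85,100])
a,b=W(400,184.5,.004),W(572,186,.004); print('yaw edge',np.degrees(np.arctan2(*(b-a)[::-1]))-90)
a,b=W(556,500,.004),W(572,186,.004); print('yaw side',np.degrees(np.arctan2(*(a-b)[::-1])))
print('pocket rel tcp from corner',tl(c)-[-85,100]+[0,47])
for z in(.004,.03,.05): print(z,tl(W(404,345,z)), tl(W(346,345,z)),tl(W(461,345,z)))
# body near face top edge
zt=.1605+.0225
for p in[(231,538),(562,538)]: print('bodytop',tl(W(*p,zt)))
for p in[(258,490),(533,490)]: print('bodybot',tl(W(*p,zt-.026)))
E
```

```text
corner [512.68241774 128.71850508] centre [578.23407824  15.01723065]
yaw edge -10.84463045336669
yaw side -10.30996344034277
pocket rel tcp from corner [1.98228914 1.10101904]
0.004 [-33.42050247   1.57779946] [-33.40677025 -17.50828844] [-33.43399568  20.33168539]
0.03 [-36.57541681   1.36961683] [-36.56288169 -16.05264826] [-36.58773375  18.48863953]
0.05 [-39.00227399   1.20947634] [-38.99065972 -14.93292505] [-39.01368612  17.07091195]
bodytop [-28.27732575 -23.97963511]
bodytop [-28.32435935  22.32828864]
bodybot [-27.78376733 -24.06881744]
bodybot [-27.82706725  22.06578871]
```

```bash
python3 -m handwheel '[{"turn":[0,0,0],"translation":[0,0.2,0],"grip":4},{"turn":[0,0,0],"translation":[0,0,4],"grip":4},{"turn":[0,0,0],"translation":[0,0,4],"grip":4},{"turn":[0,0,0],"translation":[0,0,1],"grip":4},{"turn":[0,0,0],"translation":[0,0,0],"grip":4},{"turn":[0,0,0],"translation":[0,0,1.5],"grip":4},{"turn":[0,0,0],"translation":[0,0,1],"grip":4},{"turn":[0,0,0],"translation":[0,0,0.7],"grip":4},{"turn":[0,0,0],"translation":[0,0,0.5],"grip":4},{"turn":[0,0,0],"translation":[0,0,0],"grip":4}]'
python3 go.py 584.6 62.6 8.5 169.6
```

```text
time: 9.15
position: [0.5852, 0.0635, 0.0388]
eef_rot: [-0.284, -3.125, 0.001]
wrist_force: [-19.6, 1.1, 28.1]
grip_width: 0.0469
gripper_force: 82.8
t 9.15 pos [585.2  63.5  38.8] yaw 169.6
turn [-0.001 -0.003  0.001] | after turn, cm [ 0.05 -0.1   3.03] | before turn, cm [ 0.04 -0.09  3.03]
```

```bash
python3 -m handwheel '[{"turn":[0,0,0],"translation":[0,0,-0.8],"grip":4},{"turn":[0,0,0],"translation":[0.12,0,0],"grip":4},{"turn":[0,0,0],"translation":[0,0,0],"grip":4},{"turn":[0,0,0],"translation":[0,0,0],"grip":4},{"turn":[0,0,0],"translation":[0,0,0],"grip":4},{"turn":[0,0,0],"translation":[0,0,0],"grip":4},{"turn":[0,0,0],"translation":[0,0,0],"grip":4},{"turn":[0,0,0],"translation":[0,0,0],"grip":4},{"turn":[0,0,0],"translation":[0,0,0],"grip":4},{"turn":[0,0,0],"translation":[0,0,0],"grip":4}]'
python3 go.py 584.6 62.6 8.5 169.6
python3 -m handwheel '[{"turn":[0,0,0],"translation":[0,0,0.4],"grip":4},{"turn":[0,0,0],"translation":[0,0,0.4],"grip":4},{"turn":[0,0,0],"translation":[0,0,0.4],"grip":4},{"turn":[0,0,0],"translation":[0,0,0.3],"grip":4},{"turn":[0,0,0],"translation":[0,0,0],"grip":4},{"turn":[0,0,0],"translation":[0,0,0],"grip":4},{"turn":[0,0,0],"translation":[0,0,0],"grip":4},{"turn":[0,0,0],"translation":[0,0,0],"grip":4},{"turn":[0,0,0],"translation":[0,0,0],"grip":4},{"turn":[0,0,0],"translation":[0,0,0],"grip":4}]'
```

```text
time: 10.4
position: [0.5849, 0.0633, 0.0433]
eef_rot: [-0.285, -3.129, -0.0]
wrist_force: [-0.8, 0.3, -0.8]
grip_width: 0.0467
gripper_force: 78.8
t 10.4 pos [584.9  63.3  43.3] yaw 169.6
turn [ 0. -0. -0.] | after turn, cm [ 0.01 -0.07  3.48] | before turn, cm [ 0.01 -0.07  3.48]
time: 11.65
position: [0.5844, 0.0633, 0.0279]
eef_rot: [-0.285, -3.128, 0.0]
wrist_force: [0.9, -0.2, -3.1]
grip_width: 0.0469
gripper_force: 78.6
```

```bash
python3 -m handwheel '[{"turn":[0,0,0],"translation":[0,0,0.6],"grip":4},{"turn":[0,0,0],"translation":[0,0,0.5],"grip":4},{"turn":[0,0,0],"translation":[0,0,0.4],"grip":4},{"turn":[0,0,0],"translation":[0,0,0.3],"grip":4},{"turn":[0,0,0],"translation":[0,0,0.15],"grip":4},{"turn":[0,0,0],"translation":[0,0,0],"grip":4},{"turn":[0,0,0],"translation":[0,0,0],"grip":4},{"turn":[0,0,0],"translation":[0,0,0],"grip":4},{"turn":[0,0,0],"translation":[0,0,0],"grip":4},{"turn":[0,0,0],"translation":[0,0,0],"grip":4}]'
```

```text
time: 12.9
position: [0.5848, 0.0633, 0.0113]
eef_rot: [-0.284, -3.127, 0.001]
wrist_force: [-12.9, 1.1, 22.7]
grip_width: 0.0471
gripper_force: 82.2
```

```bash
python3 -m handwheel '[{"turn":[0,0,0],"translation":[0,0,0],"grip":6},{"turn":[0,0,0],"translation":[0,0,0],"grip":6},{"turn":[0,0,0],"translation":[0,0,0],"grip":6},{"turn":[0,0,0],"translation":[0,0,0],"grip":6},{"turn":[0,0,0],"translation":[0,0,0],"grip":6},{"turn":[0,0,0],"translation":[0,0,0],"grip":6},{"turn":[0,0,0],"translation":[0,0,-2],"grip":6},{"turn":[0,0,0],"translation":[0,0,-4],"grip":6},{"turn":[0,0,0],"translation":[0,0,-5],"grip":6},{"turn":[0,0,0],"translation":[0,0,-5],"grip":8.5}]'
python3 go.py 584.6 62.6 170 169.6
python3 - <<'E'
from m2 import *
f=shot('wrist','w5'); crop('w5','w5c',220,90,400,225,4.4)
E
```

```text
time: 14.15
position: [0.585, 0.0633, 0.172]
eef_rot: [0.285, 3.127, -0.0]
wrist_force: [0.6, -0.4, 0.0]
grip_width: 0.0762
gripper_force: 0.0
t 14.15 pos [585.   63.3 172. ] yaw 169.6
turn [ 0.     0.002 -0.   ] | after turn, cm [ 0.02 -0.08  0.2 ] | before turn, cm [ 0.03 -0.08  0.2 ]
```

View pics/w5c.png

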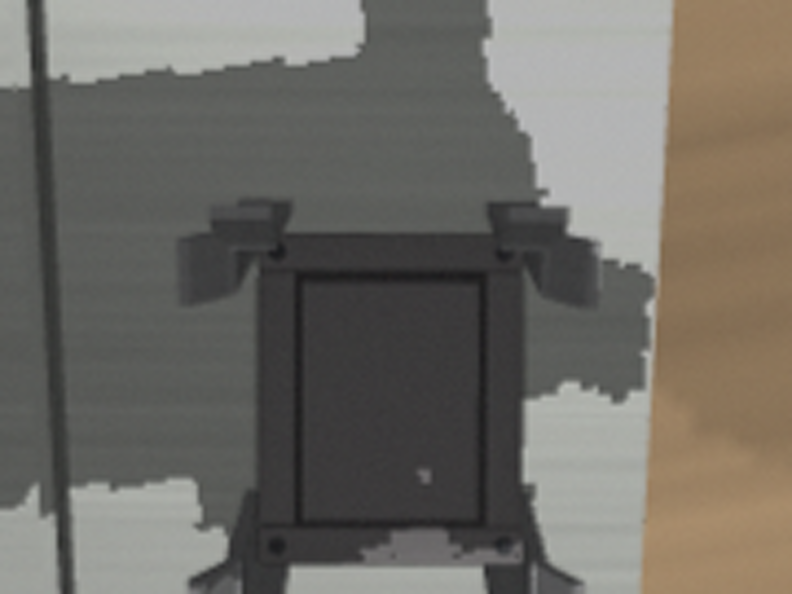

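```bash
cat > fit.py <<'E'
import sys
from h import *
from scipy.optimize import minimize
from scipy.spatial.transform import Rotation as Ro
def fit(name,x,y,yaw,h,z0=0,wood=True,L=60,B=48):
    f=shot('wrist',name); im=f['img']; s=get_state()
    hsv=cv2.cvtColor(im,cv2.COLOR_RGB2HSV)
    m=(hsv[...,1]<75).astype(np.uint8)
    u,v=px(f,(x/1e3,y/1e3,z0+h))
    m=cv2.morphologyEx(m,cv2.MORPH_CLOSE,np.ones((3,3),np.uint8))
    cs,_=cv2.findContours(m,cv2.RETR_EXTERNAL,cv2.CHAIN_APPROX_NONE)
    cs=[c for c in cs if cv2.contourArea(c)>200]
    c=min(cs,key=lambda c:abs(cv2.pointPolygonTest(c,(float(u),float(v)),True)) if cv2.pointPolygonTest(c,(float(u),float(v)),True)<0 else 0)
    obs=np.zeros(im.shape[:2],np.uint8); cv2.drawContours(obs,[c],-1,255,-1)
    x0,y0,w_,h_=cv2.boundingRect(c); print('blob',x0,y0,w_,h_,'area',cv2.contourArea(c),'expected at',u.round(),v.round())
    K=4; pad=12; sub=cv2.resize(obs[max(y0-pad,0):y0+h_+pad,max(x0-pad,0):x0+w_+pad],None,fx=K,fy=K,interpolation=cv2.INTER_LINEAR)>127
    o=np.array([max(x0-pad,0),max(y0-pad,0)])
    def cost(p):
        R=Ro.from_euler('z',p[2],degrees=True).as_matrix()
        P=[px(f,R@[a*L/2e3,b*B/2e3,0]+[p[0]/1e3,p[1]/1e3,z]) for a in(-1,1) for b in(-1,1) for z in(z0,z0+h)]
        q=((np.array(P)-o+.5)*K-.5); hl=cv2.convexHull(q.astype(np.float32))
        r=np.zeros(sub.shape,np.uint8); cv2.fillConvexPoly(r,np.round(hl*16).astype(np.int32),1,shift=4)
        return float((r.astype(bool)^sub).sum())/sub.sum()
    M=cv2.moments(c); 
    g=w(f,M['m10']/M['m00'],M['m01']/M['m00'],z0+h/2)*1000
    best=min((minimize(cost,[g[0],g[1],yaw+d],method='Nelder-Mead',options=dict(initial_simplex=[[g[0],g[1],yaw+d],[g[0]+5,g[1],yaw+d],[g[0],g[1]+5,yaw+d],[g[0],g[1],yaw+d+8]])) for d in(-20,0,20)),key=lambda r:r.fun)
    p=best.x; R0=Ro.from_rotvec(s['eef_rot']).as_matrix(); d=p[:2]-np.array(s['position'][:2])*1000
    print('fit',p.round(1),'err',round(best.fun,3),'tcp',(np.array(s['position'])*1000).round(1),'rel tool x,y mm',(R0[:2,:2].T@d).round(1))
if __name__=='__main__':
    a=sys.argv; fit(a[1],*map(float,a[2:]))
E
python3 - <<'E'
from m2 import *
f=np.load('pics/w5.npz'); P=[(220+a/4.4,90+b/4.4) for a,b in[(258,234),(522,234),(525,562),(258,562)]]
quad('body',f,P,.030)
W=np.mean([w(f,*p,.03)[:2] for p in P],0)*1000-[585,63.3]; t=np.radians(169.6)
print('rel tool',W@[np.cos(t),np.sin(t)],W@[np.sin(t),-np.cos(t)])
E
python3 go.py 451 250 172 189
```

```text
body [585.8  61.9] sides [47.2 62.2 50.7 62.2] dirs [  79.6   -8.5 -100.4  168.2]
rel tool -1.0232580210940223 -1.2403795546115277
t 14.2 pos [589.3  63.  180.3] yaw 169.6
turn [-0.001  0.014 -0.339] | after turn, cm [10.74 20.63  0.83] | before turn, cm [16.99 15.89  0.61]
```

```bash
python3 -m handwheel '[{"turn":[0,0,-0.17],"translation":[0,0,0],"grip":8.5},{"turn":[0,0,-0.17],"translation":[0,0,0],"grip":8.5},{"turn":[0,0,0],"translation":[2.15,4.1,0],"grip":8.5},{"turn":[0,0,0],"translation":[2.15,4.1,0],"grip":8.5},{"turn":[0,0,0],"translation":[2.15,4.1,0],"grip":8.5},{"turn":[0,0,0],"translation":[2.15,4.1,0],"grip":8.5},{"turn":[0,0,0],"translation":[2.15,4.1,0.8],"grip":8.5},{"turn":[0,0,0],"translation":[0,0,0],"grip":8.5},{"turn":[0,0,0],"translation":[0,0,0],"grip":8.5},{"turn":[0,0,0],"translation":[0,0,0],"grip":8.5}]'
python3 fit.py w6 451 250 9 .012
python3 go.py 451 250 0 189
```

```text
time: 15.45
position: [0.4475, 0.248, 0.1615]
eef_rot: [-0.246, 3.131, 0.0]
wrist_force: [0.3, 0.9, 0.0]
grip_width: 0.0849
gripper_force: 0.0
blob 287 148 59 72 area 3972.0 expected at 313.0 183.0
fit [452.5 252.5   8.9] err 0.018 tcp [447.4 248.  161.3] rel tool x,y mm [-5.8  3.6]
t 15.5 pos [447.4 248.  161.3] yaw -171.0
turn [-0.     0.001 -0.   ] | after turn, cm [-0.39  0.14 16.13] | before turn, cm [-0.37  0.14 16.13]
```

```bash
python3 -m handwheel '[{"turn":[0,0,0],"translation":[-0.58,0.45,2],"grip":8.5},{"turn":[0,0,0],"translation":[0,0,4.5],"grip":8.5},{"turn":[0,0,0],"translation":[0,0,4.5],"grip":8.5},{"turn":[0,0,0],"translation":[0,0,3],"grip":8.5},{"turn":[0,0,0],"translation":[0,0,1.9],"grip":8.5},{"turn":[0,0,0],"translation":[0,0,0],"grip":6},{"turn":[0,0,0],"translation":[0,0,0],"grip":4},{"turn":[0,0,0],"translation":[0,0,0],"grip":4},{"turn":[0,0,0],"translation":[0,0,0],"grip":4},{"turn":[0,0,0],"translation":[0,0,0],"grip":4}]' 50
python3 -m handwheel '[{"turn":[0,0,0],"translation":[0,0,0],"grip":4},{"turn":[0,0,0],"translation":[0,0,0],"grip":4},{"turn":[0,0,0],"translation":[0,0,-2],"grip":4},{"turn":[0,0,0],"translation":[0,0,-4.5],"grip":4},{"turn":[0,0,0],"translation":[0,0,-4.5],"grip":4},{"turn":[0,0,0],"translation":[0,0,-4.5],"grip":4},{"turn":[0,0,0],"translation":[0,0,0],"grip":4},{"turn":[0,0,0],"translation":[0,0,0],"grip":4},{"turn":[0,0,0],"translation":[0,0,0],"grip":4},{"turn":[0,0,0],"translation":[0,0,0],"grip":4}]'
python3 go.py 585.3 63.3 150 169.6
```

```text
time: 16.75
position: [0.453, 0.2544, 0.0034]
eef_rot: [-0.248, 3.129, 0.0]
wrist_force: [0.0, -1.1, 6.5]
grip_width: 0.046
gripper_force: 51.9
time: 18.0
position: [0.4506, 0.2539, 0.1554]
eef_rot: [0.248, -3.129, 0.001]
wrist_force: [-0.1, 0.0, -0.4]
grip_width: 0.0462
gripper_force: 51.4
t 18.0 pos [450.6 253.9 155.4] yaw -170.9
turn [-0.001 -0.003  0.34 ] | after turn, cm [-16.69 -16.31   0.54] | before turn, cm [-10.3  -20.94   0.52]
```

```bash
python3 -m handwheel '[{"turn":[0,0,0.17],"translation":[0,0,0],"grip":4},{"turn":[0,0,0.17],"translation":[0,0,0],"grip":4},{"turn":[0,0,0],"translation":[-3.3,-3.2,0],"grip":4},{"turn":[0,0,0],"translation":[-3.3,-3.2,0],"grip":4},{"turn":[0,0,0],"translation":[-3.3,-3.2,0],"grip":4},{"turn":[0,0,0],"translation":[-3.3,-3.2,0],"grip":4},{"turn":[0,0,0],"translation":[-3.3,-3.2,0],"grip":4},{"turn":[0,0,0],"translation":[0,0,0],"grip":4},{"turn":[0,0,0],"translation":[0,0,0],"grip":4},{"turn":[0,0,0],"translation":[0,0,0],"grip":4}]'
python3 go.py 585.3 63.3 80 169.6
python3 -c "
from h import *
f=shot('wrist','w7');crop('w7','w7c',150,0,470,390,1.5)
s=get_state();p=s['position'];print(p,px(f,p),px(f,p+np.array([0,0,.009])))"
```

```text
time: 19.25
position: [0.584, 0.068, 0.1564]
eef_rot: [-0.283, -3.128, -0.0]
wrist_force: [0.5, -0.3, 0.3]
grip_width: 0.0464
gripper_force: 51.4
t 19.25 pos [584.   68.  156.4] yaw 169.7
turn [ 0.    -0.001  0.001] | after turn, cm [-0.21 -0.44  7.64] | before turn, cm [-0.22 -0.44  7.64]
[0.58414706 0.06797274 0.15656771] [312.07087182 259.63934064] [312.2874442  269.52968117]
```

View pics/w7c.png

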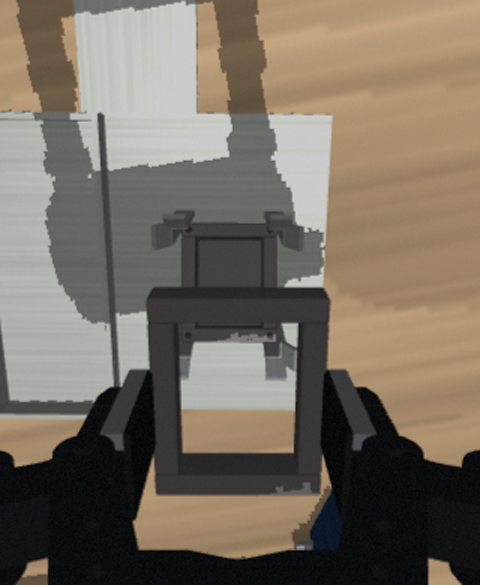

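```bash
python3 - <<'E'
from m2 import *
f=np.load('pics/w7.npz'); T=lambda a,b:(150+a/1.5,b/1.5)
fr=[T(148,300),T(329,300),T(321,493),T(156,493)]; bo=[T(181,236),T(277,234.5),T(276,342),T(184,342)]
bo2=[T(181,236),T(277,234.5)]
tcp=np.array([584.15,67.97]); t=np.radians(169.7)
A=np.array([[np.cos(t),np.sin(t)],[np.sin(t),-np.cos(t)]])
for z in(.160,.164,.168):
  quad('fr',f,fr,z); print(A@(np.mean([w(f,*p,z)[:2] for p in fr],0)*1000-tcp))
quad('bo',f,bo,.03); print(A@(np.mean([w(f,*p,.03)[:2] for p in bo],0)*1000-tcp), A@(np.mean([w(f,*p,.03)[:2] for p in bo2],0)*1000-tcp)-[30,0])
for c in[(150,210),(290,210)]: pass
E
```

```text
fr [586.   66.3] sides [48.4 60.3 49.3 60.3] dirs [  79.7   -9.9 -100.3  169.2]
[-2.16396175 -1.33288279]
fr [584.   66.6] sides [47.  58.5 47.9 58.5] dirs [  79.7   -9.9 -100.3  169.2]
[-0.08117106 -1.33882844]
fr [581.9  67. ] sides [45.6 56.8 46.5 56.8] dirs [  79.7   -9.9 -100.3  169.2]
[ 2.00161963 -1.34477409]
bo [589.1  61.2] sides [48.1 57.6 48.8 56.8] dirs [  80.6   -9.7 -100.3  169.6]
[-6.09604005 -5.75935056] [-7.50213558 -5.87922747]
```

```bash
python3 - <<'E'
from m2 import *
f=np.load('pics/w7.npz'); T=lambda a,b:(150+a/1.5,b/1.5)
tcp=np.array([584.15,67.97]); t=np.radians(169.7)
A=np.array([[np.cos(t),np.sin(t)],[np.sin(t),-np.cos(t)]])
r=lambda a,b,z:(A@(w(f,*T(a,b),z)[:2]*1000-tcp)).round(1)
print('back corner->pocket',r(331,115,.004)-[85,53],'front edge',r(296,409,.004)+[85,0])
print('near posts tops', r(164,212,.058),r(292,212,.058),'far posts', r(180,378,.058), r(277,378,.058))
E
```

```text
back corner->pocket [-4.4 -6.3] front edge [-3.2 33.7]
near posts tops [ 37.9 -34.2] [37.8 22.6] far posts [-42.4 -29.6] [-42.5  17.5]
```

```bash
python3 -m handwheel '[{"turn":[0,0,0],"translation":[-0.27,-0.46,0],"grip":4},{"turn":[0,0,0],"translation":[0,0,4],"grip":4},{"turn":[0,0,0],"translation":[0,0,3],"grip":4},{"turn":[0,0,0],"translation":[0,0,1.5],"grip":4},{"turn":[0,0,0],"translation":[0,0,0],"grip":4},{"turn":[0,0,0],"translation":[0,0,0.8],"grip":4},{"turn":[0,0,0],"translation":[0,0,0.7],"grip":4},{"turn":[0,0,0],"translation":[0,0,0.5],"grip":4},{"turn":[0,0,0],"translation":[0,0,0],"grip":4},{"turn":[0,0,0],"translation":[0,0,0],"grip":4}]'
python3 -m handwheel '[{"turn":[0,0,0],"translation":[0,0,0.3],"grip":4},{"turn":[0,0,0],"translation":[0,0,0.3],"grip":4},{"turn":[0,0,0],"translation":[0,0,0.3],"grip":4},{"turn":[0,0,0],"translation":[0,0,0.2],"grip":4},{"turn":[0,0,0],"translation":[0,0,0],"grip":4},{"turn":[0,0,0],"translation":[0,0,0],"grip":4},{"turn":[0,0,0],"translation":[0,0,0],"grip":4},{"turn":[0,0,0],"translation":[0,0,0],"grip":4},{"turn":[0,0,0],"translation":[0,0,0],"grip":4},{"turn":[0,0,0],"translation":[0,0,0],"grip":4}]'
```

```text
time: 20.55
position: [0.5868, 0.0619, 0.052]
eef_rot: [0.285, 3.128, -0.0]
wrist_force: [-0.1, 0.0, -1.3]
grip_width: 0.0462
gripper_force: 51.4
time: 21.8
position: [0.5866, 0.0619, 0.0408]
eef_rot: [-0.285, -3.129, -0.0]
wrist_force: [0.8, 0.2, -0.5]
grip_width: 0.0463
gripper_force: 51.5
```

```bash
python3 -m handwheel '[{"turn":[0,0,0],"translation":[0,0,0.3],"grip":4},{"turn":[0,0,0],"translation":[0,0,0.3],"grip":4},{"turn":[0,0,0],"translation":[0,0,0.1],"grip":4},{"turn":[0,0,0],"translation":[0,0,0],"grip":4},{"turn":[0,0,0],"translation":[0,0,0],"grip":4},{"turn":[0,0,0],"translation":[0,0,0],"grip":4},{"turn":[0,0,0],"translation":[0,0,0],"grip":4},{"turn":[0,0,0],"translation":[0,0,0],"grip":4},{"turn":[0,0,0],"translation":[0,0,0],"grip":4},{"turn":[0,0,0],"translation":[0,0,0],"grip":4}]'
```

```text
time: 23.05
position: [0.5866, 0.062, 0.0338]
eef_rot: [-0.285, -3.129, 0.0]
wrist_force: [0.1, -0.5, -0.3]
grip_width: 0.046
gripper_force: 51.5
```

```bash
python3 -m handwheel '[{"turn":[0,0,0],"translation":[0,0,0.1],"grip":4},{"turn":[0,0,0],"translation":[0,0,0],"grip":6},{"turn":[0,0,0],"translation":[0,0,0],"grip":6},{"turn":[0,0,0],"translation":[0,0,0],"grip":6},{"turn":[0,0,0],"translation":[0,0,0],"grip":6},{"turn":[0,0,0],"translation":[0,0,-2],"grip":6},{"turn":[0,0,0],"translation":[0,0,-4],"grip":6},{"turn":[0,0,0],"translation":[0,0,-5],"grip":6},{"turn":[0,0,0],"translation":[0,0,-3],"grip":8.5},{"turn":[0,0,0],"translation":[0,0,0],"grip":8.5}]'
python3 go.py 443 370 160 178
```

```text
time: 24.3
position: [0.5891, 0.0617, 0.1777]
eef_rot: [0.284, 3.12, -0.0]
wrist_force: [0.3, -0.0, 0.1]
grip_width: 0.0848
gripper_force: 0.0
t 24.3 pos [589.1  61.7 177.7] yaw 169.6
turn [ 0.     0.008 -0.147] | after turn, cm [15.68 30.3   1.77] | before turn, cm [19.95 27.68  1.62]
```

```bash
python3 -m handwheel '[{"turn":[0,0,-0.147],"translation":[0,0,0],"grip":8.5},{"turn":[0,0,0],"translation":[2.6,5.05,0],"grip":8.5},{"turn":[0,0,0],"translation":[2.6,5.05,0],"grip":8.5},{"turn":[0,0,0],"translation":[2.6,5.05,0],"grip":8.5},{"turn":[0,0,0],"translation":[2.6,5.05,0],"grip":8.5},{"turn":[0,0,0],"translation":[2.6,5.05,0],"grip":8.5},{"turn":[0,0,0],"translation":[2.6,5.05,1.5],"grip":8.5},{"turn":[0,0,0],"translation":[0,0,0],"grip":8.5},{"turn":[0,0,0],"translation":[0,0,0],"grip":8.5},{"turn":[0,0,0],"translation":[0,0,0],"grip":8.5}]'
python3 fit.py w8 443 370 -2 .012
```

```text
time: 25.55
position: [0.442, 0.3691, 0.1579]
eef_rot: [0.057, 3.141, -0.0]
wrist_force: [0.7, -0.4, 0.1]
grip_width: 0.0848
gripper_force: 0.0
blob 286 145 60 72 area 4074.0 expected at 312.0 181.0
fit [444.8 373.2  -2.1] err 0.023 tcp [442.1 369.2 158. ] rel tool x,y mm [-2.5  4.1]
```

```bash
python3 -m handwheel '[{"turn":[0,0,0],"translation":[-0.25,0.5,2],"grip":8.5},{"turn":[0,0,0],"translation":[0,0,4.5],"grip":8.5},{"turn":[0,0,0],"translation":[0,0,4.5],"grip":8.5},{"turn":[0,0,0],"translation":[0,0,3],"grip":8.5},{"turn":[0,0,0],"translation":[0,0,1.55],"grip":8.5},{"turn":[0,0,0],"translation":[0,0,0],"grip":6},{"turn":[0,0,0],"translation":[0,0,0],"grip":4},{"turn":[0,0,0],"translation":[0,0,0],"grip":4},{"turn":[0,0,0],"translation":[0,0,0],"grip":4},{"turn":[0,0,0],"translation":[0,0,0],"grip":4}]' 50
python3 -m handwheel '[{"turn":[0,0,0],"translation":[0,0,0],"grip":4},{"turn":[0,0,0],"translation":[0,0,0],"grip":4},{"turn":[0,0,0],"translation":[0,0,-2],"grip":4},{"turn":[0,0,0],"translation":[0,0,-4.5],"grip":4},{"turn":[0,0,0],"translation":[0,0,-4.5],"grip":4},{"turn":[0,0,0],"translation":[0,0,-4.5],"grip":4},{"turn":[0,0,0],"translation":[0,0,0],"grip":4},{"turn":[0,0,0],"translation":[0,0,0],"grip":4},{"turn":[0,0,0],"translation":[0,0,0],"grip":4},{"turn":[0,0,0],"translation":[0,0,0],"grip":4}]'
python3 go.py 586.6 62 155 169.6
```

```text
time: 26.85
position: [0.4454, 0.3759, 0.0042]
eef_rot: [0.054, 3.138, 0.003]
wrist_force: [-0.3, 0.5, 7.0]
grip_width: 0.0464
gripper_force: 51.9
time: 28.1
position: [0.4432, 0.3746, 0.1559]
eef_rot: [-0.055, -3.139, 0.002]
wrist_force: [-0.2, 0.0, -0.5]
grip_width: 0.0459
gripper_force: 51.4
t 28.1 pos [443.2 374.6 155.9] yaw 178.0
turn [-0.002 -0.002  0.147] | after turn, cm [-19.75 -28.16   0.09] | before turn, cm [-15.43 -30.74   0.1 ]
```

```bash
python3 -m handwheel '[{"turn":[0,0,0.147],"translation":[0,0,0],"grip":4},{"turn":[0,0,0],"translation":[-3.3,-4.7,0],"grip":4},{"turn":[0,0,0],"translation":[-3.3,-4.7,0],"grip":4},{"turn":[0,0,0],"translation":[-3.3,-4.7,0],"grip":4},{"turn":[0,0,0],"translation":[-3.3,-4.7,0],"grip":4},{"turn":[0,0,0],"translation":[-3.3,-4.7,0],"grip":4},{"turn":[0,0,0],"translation":[-3.3,-4.7,0],"grip":4},{"turn":[0,0,0],"translation":[0,0,0],"grip":4},{"turn":[0,0,0],"translation":[0,0,0],"grip":4},{"turn":[0,0,0],"translation":[0,0,0],"grip":4}]'
python3 go.py 586.6 62 47 169.6
python3 -c "
from h import *
f=shot('wrist','w9');crop('w9','w9c',215,100,395,340,2.4)"
```

```text
time: 29.35
position: [0.5869, 0.0633, 0.1569]
eef_rot: [-0.282, -3.128, -0.0]
wrist_force: [0.2, 1.0, -0.1]
grip_width: 0.0463
gripper_force: 51.4
t 29.35 pos [586.9  63.3 156.9] yaw 169.7
turn [ 0.    -0.001  0.002] | after turn, cm [ 1.000e-02 -1.400e-01  1.099e+01] | before turn, cm [-0.   -0.14 10.99]
```

View pics/w9c.png

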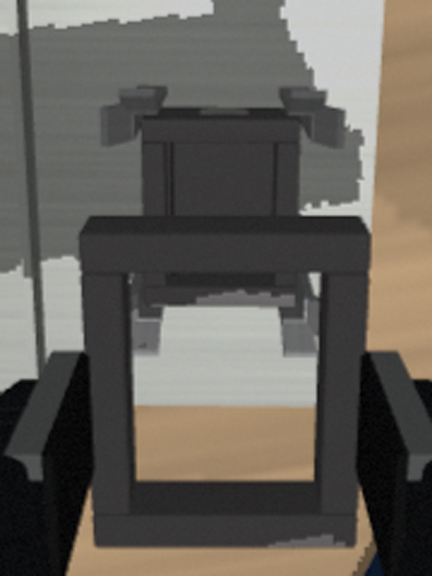

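```bash
python3 -m handwheel '[{"turn":[0,0,0],"translation":[0,-0.12,0],"grip":4},{"turn":[0,0,0],"translation":[0,0,4],"grip":4},{"turn":[0,0,0],"translation":[0,0,3],"grip":4},{"turn":[0,0,0],"translation":[0,0,1],"grip":4},{"turn":[0,0,0],"translation":[0,0,0],"grip":4},{"turn":[0,0,0],"translation":[0,0,0.8],"grip":4},{"turn":[0,0,0],"translation":[0,0,0.7],"grip":4},{"turn":[0,0,0],"translation":[0,0,0.5],"grip":4},{"turn":[0,0,0],"translation":[0,0,0.3],"grip":4},{"turn":[0,0,0],"translation":[0,0,0],"grip":4}]'
python3 -m handwheel '[{"turn":[0,0,0],"translation":[0,0,0.3],"grip":4},{"turn":[0,0,0],"translation":[0,0,0.3],"grip":4},{"turn":[0,0,0],"translation":[0,0,0.2],"grip":4},{"turn":[0,0,0],"translation":[0,0,0.1],"grip":4},{"turn":[0,0,0],"translation":[0,0,0],"grip":4},{"turn":[0,0,0],"translation":[0,0,0],"grip":4},{"turn":[0,0,0],"translation":[0,0,0],"grip":4},{"turn":[0,0,0],"translation":[0,0,0],"grip":4},{"turn":[0,0,0],"translation":[0,0,0],"grip":4},{"turn":[0,0,0],"translation":[0,0,0],"grip":4}]'
```

```text
time: 30.65
position: [0.5873, 0.0608, 0.0541]
eef_rot: [-0.285, -3.128, 0.0]
wrist_force: [-0.7, -0.3, 0.0]
grip_width: 0.0459
gripper_force: 51.5
time: 31.9
position: [0.5874, 0.0608, 0.0462]
eef_rot: [-0.285, -3.128, 0.0]
wrist_force: [-3.5, -0.3, 6.4]
grip_width: 0.0459
gripper_force: 52.2
```

```bash
python3 -m handwheel '[{"turn":[0,0,0],"translation":[0.05,0.05,0],"grip":4},{"turn":[0,0,0],"translation":[0,0,0],"grip":6},{"turn":[0,0,0],"translation":[0,0,0],"grip":6},{"turn":[0,0,0],"translation":[0,0,0],"grip":6},{"turn":[0,0,0],"translation":[0,0,0],"grip":6},{"turn":[0,0,0],"translation":[0,0,-2],"grip":6},{"turn":[0,0,0],"translation":[0,0,-4],"grip":6},{"turn":[0,0,0],"translation":[0,0,-4],"grip":6},{"turn":[0,0,0],"translation":[0,0,-2],"grip":8.5},{"turn":[0,0,0],"translation":[0,0,0],"grip":8.5}]'
python3 go.py 582 270 160 147
```

```text
time: 33.15
position: [0.5883, 0.0612, 0.1674]
eef_rot: [0.285, 3.125, -0.0]
wrist_force: [-0.9, -0.3, -0.4]
grip_width: 0.0848
gripper_force: 0.0
t 33.15 pos [588.3  61.2 167.4] yaw 169.6
turn [0.001 0.004 0.394] | after turn, cm [11.9  17.17  0.74] | before turn, cm [ 4.39 20.42  0.73]
```

```bash
python3 -m handwheel '[{"turn":[0,0,0.135],"translation":[0,0,0],"grip":8.5},{"turn":[0,0,0.135],"translation":[0,0,0],"grip":8.5},{"turn":[0,0,0.124],"translation":[0,0,0],"grip":8.5},{"turn":[0,0,0],"translation":[3,4.3,0],"grip":8.5},{"turn":[0,0,0],"translation":[3,4.3,0],"grip":8.5},{"turn":[0,0,0],"translation":[3,4.3,0],"grip":8.5},{"turn":[0,0,0],"translation":[2.9,4.3,0.7],"grip":8.5},{"turn":[0,0,0],"translation":[0,0,0],"grip":8.5},{"turn":[0,0,0],"translation":[0,0,0],"grip":8.5},{"turn":[0,0,0],"translation":[0,0,0],"grip":8.5}]'
python3 fit.py w10 582 270 -34 .010
```

```text
time: 34.4
position: [0.5809, 0.2691, 0.1577]
eef_rot: [-0.894, -3.011, 0.001]
wrist_force: [-0.9, -0.4, 0.2]
grip_width: 0.0847
gripper_force: 0.0
blob 286 144 60 72 area 4008.5 expected at 311.0 179.0
fit [585.4 271.3 -34.1] err 0.022 tcp [581.1 269.1 158. ] rel tool x,y mm [-2.5  4.2]
```

```bash
python3 -m handwheel '[{"turn":[0,0,0.019],"translation":[-0.25,0.5,2],"grip":8.5},{"turn":[0,0,0],"translation":[0,0,4.5],"grip":8.5},{"turn":[0,0,0],"translation":[0,0,4.5],"grip":8.5},{"turn":[0,0,0],"translation":[0,0,3],"grip":8.5},{"turn":[0,0,0],"translation":[0,0,1.6],"grip":8.5},{"turn":[0,0,0],"translation":[0,0,0],"grip":6},{"turn":[0,0,0],"translation":[0,0,0],"grip":4},{"turn":[0,0,0],"translation":[0,0,0],"grip":4},{"turn":[0,0,0],"translation":[0,0,0],"grip":4},{"turn":[0,0,0],"translation":[0,0,0],"grip":4}]' 50
python3 -m handwheel '[{"turn":[0,0,0],"translation":[0,0,0],"grip":4},{"turn":[0,0,0],"translation":[0,0,0],"grip":4},{"turn":[0,0,0],"translation":[0,0,-2],"grip":4},{"turn":[0,0,0],"translation":[0,0,-4.5],"grip":4},{"turn":[0,0,0],"translation":[0,0,-4.5],"grip":4},{"turn":[0,0,0],"translation":[0,0,-4.5],"grip":4},{"turn":[0,0,0],"translation":[0,0,0],"grip":4},{"turn":[0,0,0],"translation":[0,0,0],"grip":4},{"turn":[0,0,0],"translation":[0,0,0],"grip":4},{"turn":[0,0,0],"translation":[0,0,0],"grip":4}]'
python3 go.py 586.6 61.5 155 169.6
```

```text
time: 35.7
position: [0.5875, 0.2737, 0.0045]
eef_rot: [0.919, 3.0, 0.003]
wrist_force: [-0.1, 0.0, 6.3]
grip_width: 0.0454
gripper_force: 51.9
time: 36.95
position: [0.5848, 0.273, 0.1557]
eef_rot: [-0.92, -3.001, 0.002]
wrist_force: [0.9, 0.7, -0.8]
grip_width: 0.0453
gripper_force: 51.3
t 36.95 pos [584.8 273.  155.7] yaw 145.9
turn [-0.002 -0.002 -0.413] | after turn, cm [ -3.99 -20.77   0.07] | before turn, cm [-12.   -17.42   0.09]
```

```bash
python3 -m handwheel '[{"turn":[0,0,-0.138],"translation":[0,0,0],"grip":4},{"turn":[0,0,-0.138],"translation":[0,0,0],"grip":4},{"turn":[0,0,-0.137],"translation":[0,0,0],"grip":4},{"turn":[0,0,0],"translation":[-0.8,-4.15,0],"grip":4},{"turn":[0,0,0],"translation":[-0.8,-4.15,0],"grip":4},{"turn":[0,0,0],"translation":[-0.8,-4.15,0],"grip":4},{"turn":[0,0,0],"translation":[-0.8,-4.15,0],"grip":4},{"turn":[0,0,0],"translation":[-0.8,-4.15,0],"grip":4},{"turn":[0,0,0],"translation":[0,0,0],"grip":4},{"turn":[0,0,0],"translation":[0,0,0],"grip":4}]'
python3 -m handwheel '[{"turn":[0,0,0],"translation":[0,0,0],"grip":4},{"turn":[0,0,0],"translation":[0,0,3],"grip":4},{"turn":[0,0,0],"translation":[0,0,3],"grip":4},{"turn":[0,0,0],"translation":[0,0,0.5],"grip":4},{"turn":[0,0,0],"translation":[0,0,0],"grip":4},{"turn":[0,0,0],"translation":[0,0,0],"grip":4},{"turn":[0,0,0],"translation":[0,0,0],"grip":4},{"turn":[0,0,0],"translation":[0,0,0],"grip":4},{"turn":[0,0,0],"translation":[0,0,0],"grip":4},{"turn":[0,0,0],"translation":[0,0,0],"grip":4}]'
python3 go.py 586.6 61.5 58 169.6
python3 -c "
from h import *
f=shot('wrist','w11');shot('side','s11');shot('top','t11')"
```

```text
time: 38.2
position: [0.5872, 0.0623, 0.1568]
eef_rot: [-0.286, -3.128, -0.001]
wrist_force: [0.7, 1.1, -0.6]
grip_width: 0.0455
gripper_force: 51.3
time: 39.45
position: [0.5876, 0.0619, 0.0924]
eef_rot: [0.285, 3.129, -0.0]
wrist_force: [0.1, -0.2, -1.3]
grip_width: 0.0456
gripper_force: 51.3
t 39.45 pos [587.6  61.9  92.4] yaw 169.6
turn [ 0.  0. -0.] | after turn, cm [ 0.09 -0.05  3.44] | before turn, cm [ 0.09 -0.05  3.44]
```

```bash
python3 -m handwheel '[{"turn":[0,0,0],"translation":[0.06,-0.03,0],"grip":4},{"turn":[0,0,0],"translation":[0,0,1],"grip":4},{"turn":[0,0,0],"translation":[0,0,0.8],"grip":4},{"turn":[0,0,0],"translation":[0,0,0.5],"grip":4},{"turn":[0,0,0],"translation":[0,0,0.4],"grip":4},{"turn":[0,0,0],"translation":[0,0,0.3],"grip":4},{"turn":[0,0,0],"translation":[0,0,0.2],"grip":4},{"turn":[0,0,0],"translation":[0,0,0.1],"grip":4},{"turn":[0,0,0],"translation":[0,0,0.1],"grip":4},{"turn":[0,0,0],"translation":[0,0,0],"grip":4}]'
```

```text
time: 40.85
position: [0.587, 0.0617, 0.0585]
eef_rot: [0.285, 3.128, 0.0]
wrist_force: [-0.3, 0.1, 0.7]
grip_width: 0.0457
gripper_force: 51.5
```

```bash
python3 -m handwheel '[{"turn":[0,0,0],"translation":[0,0,0.1],"grip":4},{"turn":[0,0,0],"translation":[0,0,0],"grip":4},{"turn":[0,0,0],"translation":[0,0,0],"grip":4},{"turn":[0,0,0],"translation":[0,0,0],"grip":6},{"turn":[0,0,0],"translation":[0,0,0],"grip":6},{"turn":[0,0,0],"translation":[0,0,0],"grip":6},{"turn":[0,0,0],"translation":[0,0,0],"grip":6},{"turn":[0,0,0],"translation":[0,0,-2],"grip":6},{"turn":[0,0,0],"translation":[0,0,-4],"grip":6},{"turn":[0,0,0],"translation":[0,0,-3],"grip":8.5}]'
python3 -m handwheel '[{"turn":[0,0,0],"translation":[0,0,-2],"grip":8.5},{"turn":[0,0,0],"translation":[0,0,0],"grip":8.5},{"turn":[0,0,0],"translation":[0,0,0],"grip":8.5},{"turn":[0,0,0],"translation":[0,0,0],"grip":8.5},{"turn":[0,0,0],"translation":[0,0,0],"grip":8.5},{"turn":[0,0,0],"translation":[0,0,0],"grip":8.5},{"turn":[0,0,0],"translation":[0,0,0],"grip":8.5},{"turn":[0,0,0],"translation":[0,0,0],"grip":8.5},{"turn":[0,0,0],"translation":[0,0,0],"grip":8.5},{"turn":[0,0,0],"translation":[0,0,0],"grip":8.5}]'
python3 -c "
from h import *
f=shot('wrist','w12');crop('w12','w12c',200,80,400,240,4);shot('top','t12');shot('side','s12')"
python3 go.py 564 395 160 180
```

```text
time: 42.1
position: [0.5878, 0.0617, 0.1507]
eef_rot: [0.285, 3.125, -0.0]
wrist_force: [0.4, 0.4, 0.6]
grip_width: 0.076
gripper_force: 0.0
time: 43.35
position: [0.5869, 0.0617, 0.1673]
eef_rot: [0.285, 3.129, -0.0]
wrist_force: [-0.2, 0.2, -1.3]
grip_width: 0.0852
gripper_force: 0.0
t 43.5 pos [586.9  61.7 167.3] yaw 169.6
turn [-0.     0.    -0.182] | after turn, cm [ 2.29 33.33  0.73] | before turn, cm [ 8.28 32.36  0.73]
```

View pics/w12c.png

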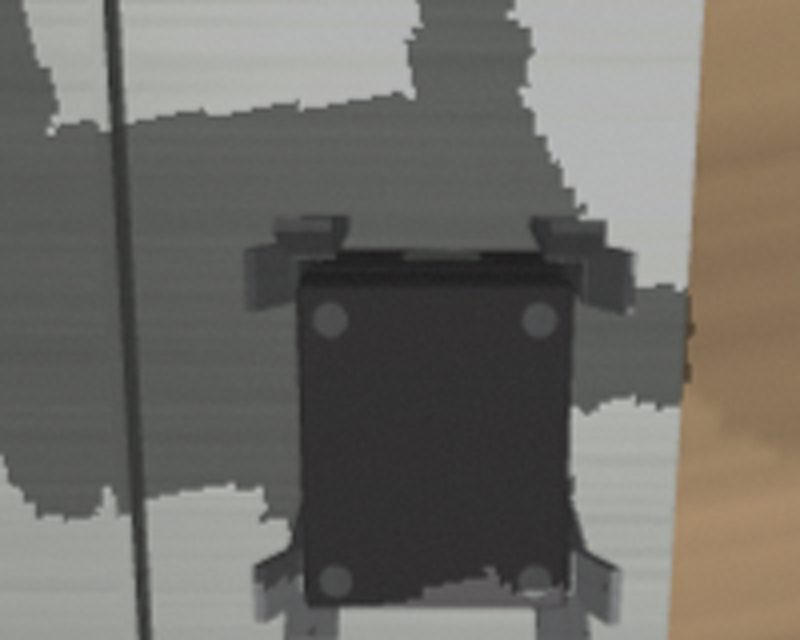

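```bash
cat > fitg.py <<'E'
import sys
from h import *
from scipy.optimize import minimize
from scipy.spatial.transform import Rotation as Ro
name,x,y=sys.argv[1],*map(float,sys.argv[2:4])
f=shot('wrist',name); s=get_state(); hsv=cv2.cvtColor(f['img'],cv2.COLOR_RGB2HSV)
m=cv2.morphologyEx((hsv[...,1]<75).astype(np.uint8),cv2.MORPH_CLOSE,np.ones((5,5),np.uint8))
a=np.linspace(0,2*np.pi,24); C=np.array([[r*np.cos(t),r*np.sin(t),z] for r,z in[(12,0),(12,12),(15,12),(15,21),(13,37),(11.5,44)] for t in a])/1000
def hull(p): return cv2.convexHull(np.array([px(f,c+[p[0]/1e3,p[1]/1e3,0]) for c in C]).astype(np.float32))
cs,_=cv2.findContours(m,cv2.RETR_EXTERNAL,cv2.CHAIN_APPROX_NONE)
u,v=px(f,(x/1e3,y/1e3,.022))
A0=cv2.contourArea(hull((x,y)))
for c in cs:
    M=cv2.moments(c)
    if .5*A0<M['m00']<1.8*A0:
        p=np.array([M['m10'],M['m01']])/M['m00']
        if np.hypot(*(p-[u,v]))>150: continue
        obs=np.zeros(m.shape,np.uint8); cv2.drawContours(obs,[c],-1,1,-1)
        def cost(q):
            r=np.zeros(m.shape,np.uint8); cv2.fillConvexPoly(r,np.round(hull(q)*16).astype(np.int32),1,shift=4); return (r!=obs).sum()/obs.sum()
        g=w(f,*p,.022)[:2]*1000
        b=minimize(cost,g,method='Nelder-Mead',options=dict(initial_simplex=[g,g+[4,0],g+[0,4]]))
        R=Ro.from_rotvec(s['eef_rot']).as_matrix()
        d=b.x-np.array(s['position'][:2])*1000
        print('gland',b.x.round(1),'err',round(b.fun,2),'px',p.round(),'rel tool mm',(R[:2,:2].T@d).round(1),'tcp',(s['position']*1000).round(1))
E
python3 - <<'E'
from h import *
f=np.load('pics/top0.npz'); print('det',w(f,427.2,161.6,.036),'rad px edge',w(f,427.2+15,161.6,.036)); print('tape',w(f,200+85/4.8,145+65/4.8,.062))
g=np.load('pics/w2.npz'); print('det near edge w2',w(g,267,325,.038), w(g,222,362,.03),w(g,313,362,.03))
E
python3 -m handwheel '[{"turn":[0,0,-0.18],"translation":[0,0,0],"grip":8.5},{"turn":[0,0,0],"translation":[0.38,5.5,0],"grip":8.5},{"turn":[0,0,0],"translation":[0.38,5.5,0],"grip":8.5},{"turn":[0,0,0],"translation":[0.38,5.5,0],"grip":8.5},{"turn":[0,0,0],"translation":[0.38,5.5,0],"grip":8.5},{"turn":[0,0,0],"translation":[0.38,5.5,0],"grip":8.5},{"turn":[0,0,0],"translation":[0.38,5.5,0],"grip":5},{"turn":[0,0,0],"translation":[0,0,0],"grip":5},{"turn":[0,0,0],"translation":[0,0,0],"grip":5},{"turn":[0,0,0],"translation":[0,0,0],"grip":5}]'
python3 fitg.py w13 565 394
```

```text
det [ 0.67839871 -0.32270517  0.036     ] rad px edge [ 0.67840521 -0.37110275  0.036     ]
tape [0.6809195 0.3514803 0.062    ]
det near edge w2 [ 0.60853287 -0.32480192  0.038     ] [ 0.66001206 -0.3747854   0.03      ] [ 0.65971461 -0.27881992  0.03      ]
time: 44.75
position: [0.5651, 0.3904, 0.1673]
eef_rot: [-0.005, -3.141, 0.001]
wrist_force: [0.2, -0.2, -0.3]
grip_width: 0.0502
gripper_force: 0.0
gland [565.6 395.5] err 0.08 px [317. 182.] rel tool mm [-0.5  5.1] tcp [565.2 390.5 167.4]
```

```bash
python3 -m handwheel '[{"turn":[0,0,0],"translation":[-0.05,0.6,0],"grip":6},{"turn":[0,0,0],"translation":[0,0,4],"grip":6},{"turn":[0,0,0],"translation":[0,0,4],"grip":6},{"turn":[0,0,0],"translation":[0,0,4],"grip":6},{"turn":[0,0,0],"translation":[0,0,2.8],"grip":6},{"turn":[0,0,0],"translation":[0,0,0],"grip":1.5},{"turn":[0,0,0],"translation":[0,0,0],"grip":1.5},{"turn":[0,0,0],"translation":[0,0,0],"grip":1.5},{"turn":[0,0,0],"translation":[0,0,0],"grip":1.5},{"turn":[0,0,0],"translation":[0,0,0],"grip":1.5}]' 40
python3 -m handwheel '[{"turn":[0,0,0],"translation":[0,0,0],"grip":1.5},{"turn":[0,0,0],"translation":[0,0,0],"grip":1.5},{"turn":[0,0,0],"translation":[0,0,-2],"grip":1.5},{"turn":[0,0,0],"translation":[0,0,-4.5],"grip":1.5},{"turn":[0,0,0],"translation":[0,0,-4.5],"grip":1.5},{"turn":[0,0,0],"translation":[0,0,-3],"grip":1.5},{"turn":[0,0,0],"translation":[0,0,0],"grip":1.5},{"turn":[0,0,0],"translation":[0,0,0],"grip":1.5},{"turn":[0,0,0],"translation":[0,0,0],"grip":1.5},{"turn":[0,0,0],"translation":[0,0,0],"grip":1.5}]'
python3 go.py 519 -29 150 169.6
```

```text
time: 46.05
position: [0.5663, 0.3982, 0.021]
eef_rot: [0.003, 3.139, 0.002]
wrist_force: [-0.6, -0.1, 5.6]
grip_width: 0.0241
gripper_force: 41.4
time: 47.3
position: [0.5645, 0.3974, 0.1577]
eef_rot: [-0.003, -3.139, 0.002]
wrist_force: [0.4, -0.5, 0.2]
grip_width: 0.0242
gripper_force: 40.4
t 47.3 pos [564.5 397.4 157.7] yaw 179.9
turn [-0.001 -0.002  0.18 ] | after turn, cm [ -3.22 -42.76   0.77] | before turn, cm [  4.47 -42.65   0.83]
```

```bash
python3 -m handwheel '[{"turn":[0,0,0.18],"translation":[0,0,0],"grip":1.5},{"turn":[0,0,0],"translation":[-0.4,-5.3,0],"grip":1.5},{"turn":[0,0,0],"translation":[-0.4,-5.3,0],"grip":1.5},{"turn":[0,0,0],"translation":[-0.4,-5.3,0],"grip":1.5},{"turn":[0,0,0],"translation":[-0.4,-5.3,0],"grip":1.5},{"turn":[0,0,0],"translation":[-0.4,-5.3,0],"grip":1.5},{"turn":[0,0,0],"translation":[-0.4,-5.3,0],"grip":1.5},{"turn":[0,0,0],"translation":[-0.4,-5.3,0],"grip":1.5},{"turn":[0,0,0],"translation":[-0.4,-5.3,0],"grip":1.5},{"turn":[0,0,0],"translation":[0,0,0],"grip":1.5}]'
python3 -m handwheel '[{"turn":[0,0,0],"translation":[0,0,0],"grip":1.5},{"turn":[0,0,0],"translation":[0,0,4],"grip":1.5},{"turn":[0,0,0],"translation":[0,0,4],"grip":1.5},{"turn":[0,0,0],"translation":[0,0,2],"grip":1.5},{"turn":[0,0,0],"translation":[0,0,1],"grip":1.5},{"turn":[0,0,0],"translation":[0,0,0.8],"grip":1.5},{"turn":[0,0,0],"translation":[0,0,0],"grip":1.5},{"turn":[0,0,0],"translation":[0,0,0],"grip":1.5},{"turn":[0,0,0],"translation":[0,0,0],"grip":1.5},{"turn":[0,0,0],"translation":[0,0,0],"grip":1.5}]'
python3 go.py 519 -29 25 169.6
```

```text
time: 48.55
position: [0.5197, -0.0281, 0.1591]
eef_rot: [-0.293, -3.128, 0.001]
wrist_force: [0.3, 0.6, -0.9]
grip_width: 0.0244
gripper_force: 40.5
time: 49.8
position: [0.5203, -0.0252, 0.0417]
eef_rot: [0.285, 3.128, -0.0]
wrist_force: [-0.5, -1.2, 0.5]
grip_width: 0.0244
gripper_force: 40.5
t 49.8 pos [520.3 -25.2  41.7] yaw 169.6
turn [-0.     0.001 -0.   ] | after turn, cm [ 0.06 -0.4   1.67] | before turn, cm [ 0.06 -0.4   1.67]
```

```bash
python3 -m handwheel '[{"turn":[0,0,0],"translation":[0,-0.3,0.8],"grip":1.5},{"turn":[0,0,0],"translation":[0,0,0.7],"grip":1.5},{"turn":[0,0,0],"translation":[0,0,0],"grip":1.5},{"turn":[0,0,0],"translation":[0,0,0],"grip":5},{"turn":[0,0,0],"translation":[0,0,0],"grip":5},{"turn":[0,0,0],"translation":[0,0,0],"grip":5},{"turn":[0,0,0],"translation":[0,0,0],"grip":5},{"turn":[0,0,0],"translation":[0,0,-3],"grip":5},{"turn":[0,0,0],"translation":[0,0,-5],"grip":5},{"turn":[0,0,0],"translation":[0,0,-5],"grip":5}]'
python3 go.py 594 -264 165 169.6
```

```text
time: 51.05
position: [0.5191, -0.0279, 0.1575]
eef_rot: [-0.285, -3.128, -0.0]
wrist_force: [1.4, -0.1, 0.5]
grip_width: 0.0501
gripper_force: 0.0
t 51.05 pos [519.1 -27.9 157.5] yaw 169.6
turn [ 0.    -0.001 -0.   ] | after turn, cm [-11.63 -21.87  -0.75] | before turn, cm [-11.64 -21.87  -0.75]
```

```bash
python3 -m handwheel '[{"turn":[0,0,0],"translation":[-2.9,-5.45,0],"grip":5},{"turn":[0,0,0],"translation":[-2.9,-5.45,0],"grip":5},{"turn":[0,0,0],"translation":[-2.9,-5.45,0],"grip":5},{"turn":[0,0,0],"translation":[-2.9,-5.45,0],"grip":5},{"turn":[0,0,0],"translation":[0,0,0],"grip":5},{"turn":[0,0,0],"translation":[0,0,0],"grip":5},{"turn":[0,0,0],"translation":[0,0,0],"grip":5},{"turn":[0,0,0],"translation":[0,0,0],"grip":5},{"turn":[0,0,0],"translation":[0,0,0],"grip":5},{"turn":[0,0,0],"translation":[0,0,0],"grip":5}]'
python3 fitg.py w14 600 -264.5
```

```text
time: 52.3
position: [0.5942, -0.263, 0.1564]
eef_rot: [0.284, 3.129, -0.0]
wrist_force: [0.6, 0.6, 0.7]
grip_width: 0.0502
gripper_force: 0.0
gland [ 589.6 -355.7] err 0.06 px [194. 199.] rel tool mm [-12.3 -91.8] tcp [ 594.2 -263.1  156.4]
gland [ 600.4 -264.3] err 0.08 px [310. 192.] rel tool mm [-6.3 -0. ] tcp [ 594.2 -263.1  156.4]
```

```bash
python3 -m handwheel '[{"turn":[0,0,0],"translation":[-0.63,0.1,0],"grip":5},{"turn":[0,0,0],"translation":[0,0,4],"grip":5},{"turn":[0,0,0],"translation":[0,0,4],"grip":5},{"turn":[0,0,0],"translation":[0,0,3.5],"grip":5},{"turn":[0,0,0],"translation":[0,0,2.2],"grip":5},{"turn":[0,0,0],"translation":[0,0,0],"grip":1.5},{"turn":[0,0,0],"translation":[0,0,0],"grip":1.5},{"turn":[0,0,0],"translation":[0,0,0],"grip":1.5},{"turn":[0,0,0],"translation":[0,0,0],"grip":1.5},{"turn":[0,0,0],"translation":[0,0,0],"grip":1.5}]' 40
python3 -m handwheel '[{"turn":[0,0,0],"translation":[0,0,0],"grip":1.5},{"turn":[0,0,0],"translation":[0,0,-2],"grip":1.5},{"turn":[0,0,0],"translation":[0,0,-4.5],"grip":1.5},{"turn":[0,0,0],"translation":[0,0,-4.5],"grip":1.5},{"turn":[0,0,0],"translation":[0,0,-3],"grip":1.5},{"turn":[0,0,0],"translation":[0,0,0],"grip":1.5},{"turn":[0,0,0],"translation":[0,0,0],"grip":1.5},{"turn":[0,0,0],"translation":[0,0,0],"grip":1.5},{"turn":[0,0,0],"translation":[0,0,0],"grip":1.5},{"turn":[0,0,0],"translation":[0,0,0],"grip":1.5}]'
python3 go.py 568 -37 150 169.6
```

```text
time: 53.6
position: [0.6008, -0.2637, 0.0198]
eef_rot: [0.285, 3.128, -0.001]
wrist_force: [-1.0, -0.5, 0.4]
grip_width: 0.0272
gripper_force: 39.4
time: 54.85
position: [0.6003, -0.2633, 0.1586]
eef_rot: [-0.285, -3.128, -0.001]
wrist_force: [-1.1, 1.1, -0.7]
grip_width: 0.0272
gripper_force: 39.5
t 54.85 pos [ 600.3 -263.3  158.6] yaw 169.6
turn [ 0.    -0.001 -0.   ] | after turn, cm [ 7.26 21.68  0.86] | before turn, cm [ 7.27 21.68  0.88]
```

```bash
python3 -m handwheel '[{"turn":[0,0,0],"translation":[1.81,5.42,0],"grip":1.5},{"turn":[0,0,0],"translation":[1.81,5.42,0],"grip":1.5},{"turn":[0,0,0],"translation":[1.81,5.42,0],"grip":1.5},{"turn":[0,0,0],"translation":[1.81,5.42,0],"grip":1.5},{"turn":[0,0,0],"translation":[0,0,0],"grip":1.5},{"turn":[0,0,0],"translation":[0,0,4],"grip":1.5},{"turn":[0,0,0],"translation":[0,0,4],"grip":1.5},{"turn":[0,0,0],"translation":[0,0,2],"grip":1.5},{"turn":[0,0,0],"translation":[0,0,0],"grip":1.5},{"turn":[0,0,0],"translation":[0,0,0],"grip":1.5}]'
python3 go.py 568 -38 26 169.6
```

```text
time: 56.1
position: [0.5696, -0.0381, 0.0605]
eef_rot: [0.286, 3.127, -0.001]
wrist_force: [-0.2, -0.1, -0.9]
grip_width: 0.0271
gripper_force: 39.5
t 56.1 pos [569.6 -38.1  60.5] yaw 169.6
turn [-0.     0.002 -0.001] | after turn, cm [ 0.15 -0.02  3.45] | before turn, cm [ 0.16 -0.02  3.45]
```

```bash
python3 -m handwheel '[{"turn":[0,0,0],"translation":[0,0,2],"grip":1.5},{"turn":[0,0,0],"translation":[0,0,1],"grip":1.5},{"turn":[0,0,0],"translation":[0,0,0.4],"grip":1.5},{"turn":[0,0,0],"translation":[0,0,0],"grip":5},{"turn":[0,0,0],"translation":[0,0,0],"grip":5},{"turn":[0,0,0],"translation":[0,0,0],"grip":5},{"turn":[0,0,0],"translation":[0,0,0],"grip":5},{"turn":[0,0,0],"translation":[0,0,-3],"grip":5},{"turn":[0,0,0],"translation":[0,0,-5],"grip":5},{"turn":[0,0,0],"translation":[0,0,-5],"grip":5}]'
python3 go.py 586 -354 157 169.6
python3 -m handwheel '[{"turn":[0,0,0],"translation":[0.7,-5.2,0],"grip":5},{"turn":[0,0,0],"translation":[0.7,-5.2,0],"grip":5},{"turn":[0,0,0],"translation":[0.7,-5.2,0],"grip":5},{"turn":[0,0,0],"translation":[0.7,-5.2,0],"grip":5},{"turn":[0,0,0],"translation":[0.7,-5.2,0],"grip":5},{"turn":[0,0,0],"translation":[0.7,-5.2,0],"grip":5},{"turn":[0,0,0],"translation":[0,0,0],"grip":5},{"turn":[0,0,0],"translation":[0,0,0],"grip":5},{"turn":[0,0,0],"translation":[0,0,0],"grip":5},{"turn":[0,0,0],"translation":[0,0,0],"grip":5}]'
python3 fitg.py w15 589 -355
```

```text
time: 57.35
position: [0.5682, -0.0371, 0.1566]
eef_rot: [-0.285, -3.128, -0.0]
wrist_force: [-0.0, -1.0, 0.6]
grip_width: 0.0501
gripper_force: 0.0
t 57.35 pos [568.2 -37.1 156.6] yaw 169.6
turn [ 0. -0. -0.] | after turn, cm [ -7.47 -30.85  -0.04] | before turn, cm [ -7.48 -30.84  -0.04]
time: 58.6
position: [0.4713, -0.3354, 0.1553]
eef_rot: [-0.283, -3.129, -0.0]
wrist_force: [-0.3, 0.4, -0.5]
grip_width: 0.0502
gripper_force: 0.0
gland [ 590.  -355.9] err 0.06 px [311. 317.] rel tool mm [-120.5    1.3] tcp [ 471.2 -335.5  155.3]
```

```bash
python3 -m handwheel '[{"turn":[0,0,0],"translation":[-4,0,0],"grip":5},{"turn":[0,0,0],"translation":[-4,0,0],"grip":5},{"turn":[0,0,0],"translation":[-4,0.2,0],"grip":5},{"turn":[0,0,0],"translation":[0,0,0],"grip":5},{"turn":[0,0,0],"translation":[0,0,0],"grip":5},{"turn":[0,0,0],"translation":[0,0,0],"grip":5},{"turn":[0,0,0],"translation":[0,0,0],"grip":5},{"turn":[0,0,0],"translation":[0,0,0],"grip":5},{"turn":[0,0,0],"translation":[0,0,0],"grip":5},{"turn":[0,0,0],"translation":[0,0,0],"grip":5}]'
python3 fitg.py w16 589 -355
```

```text
time: 59.9
position: [0.5891, -0.3562, 0.1554]
eef_rot: [0.285, 3.129, -0.0]
wrist_force: [-0.3, 1.0, 0.4]
grip_width: 0.0499
gripper_force: 0.0
gland [ 589.7 -356. ] err 0.08 px [311. 185.] rel tool mm [-0.5  0.3] tcp [ 589.1 -356.2  155.3]
```

```bash
python3 -m handwheel '[{"turn":[0,0,0],"translation":[-0.05,0.15,0],"grip":5},{"turn":[0,0,0],"translation":[0,0,4],"grip":5},{"turn":[0,0,0],"translation":[0,0,4],"grip":5},{"turn":[0,0,0],"translation":[0,0,3.4],"grip":5},{"turn":[0,0,0],"translation":[0,0,2.2],"grip":5},{"turn":[0,0,0],"translation":[0,0,0],"grip":1.5},{"turn":[0,0,0],"translation":[0,0,0],"grip":1.5},{"turn":[0,0,0],"translation":[0,0,0],"grip":1.5},{"turn":[0,0,0],"translation":[0,0,0],"grip":1.5},{"turn":[0,0,0],"translation":[0,0,0],"grip":1.5}]' 40
python3 -m handwheel '[{"turn":[0,0,0],"translation":[0,0,0],"grip":1.5},{"turn":[0,0,0],"translation":[0,0,-2],"grip":1.5},{"turn":[0,0,0],"translation":[0,0,-4.5],"grip":1.5},{"turn":[0,0,0],"translation":[0,0,-4.5],"grip":1.5},{"turn":[0,0,0],"translation":[0,0,-3],"grip":1.5},{"turn":[0,0,0],"translation":[0,0,0],"grip":1.5},{"turn":[0,0,0],"translation":[0,0,0],"grip":1.5},{"turn":[0,0,0],"translation":[0,0,0],"grip":1.5},{"turn":[0,0,0],"translation":[0,0,0],"grip":1.5},{"turn":[0,0,0],"translation":[0,0,0],"grip":1.5}]'
python3 go.py 617 -46 150 169.6
```

```text
time: 61.2
position: [0.5902, -0.355, 0.0199]
eef_rot: [0.285, 3.128, -0.001]
wrist_force: [-0.4, 0.6, -0.1]
grip_width: 0.0273
gripper_force: 39.4
time: 62.45
position: [0.5897, -0.3546, 0.1586]
eef_rot: [-0.285, -3.128, -0.001]
wrist_force: [-0.3, 0.8, -0.8]
grip_width: 0.0272
gripper_force: 39.5
t 62.45 pos [ 589.7 -354.6  158.6] yaw 169.6
turn [ 0.001 -0.001 -0.   ] | after turn, cm [ 2.89 30.85  0.86] | before turn, cm [ 2.9  30.84  0.88]
```

```bash
python3 -m handwheel '[{"turn":[0,0,0],"translation":[0.48,5.14,0],"grip":1.5},{"turn":[0,0,0],"translation":[0.48,5.14,0],"grip":1.5},{"turn":[0,0,0],"translation":[0.48,5.14,0],"grip":1.5},{"turn":[0,0,0],"translation":[0.48,5.14,0],"grip":1.5},{"turn":[0,0,0],"translation":[0.48,5.14,0],"grip":1.5},{"turn":[0,0,0],"translation":[0.48,5.14,0],"grip":1.5},{"turn":[0,0,0],"translation":[0,0,0],"grip":1.5},{"turn":[0,0,0],"translation":[0,0,4],"grip":1.5},{"turn":[0,0,0],"translation":[0,0,4],"grip":1.5},{"turn":[0,0,0],"translation":[0,0,2],"grip":1.5}]'
python3 -m handwheel '[{"turn":[0,0,0],"translation":[0,0,0],"grip":1.5},{"turn":[0,0,0],"translation":[0,0,2],"grip":1.5},{"turn":[0,0,0],"translation":[0,0,1],"grip":1.5},{"turn":[0,0,0],"translation":[0,0,0.2],"grip":1.5},{"turn":[0,0,0],"translation":[0,0,0],"grip":1.5},{"turn":[0,0,0],"translation":[0,0,0],"grip":1.5},{"turn":[0,0,0],"translation":[0,0,0],"grip":1.5},{"turn":[0,0,0],"translation":[0,0,0],"grip":1.5},{"turn":[0,0,0],"translation":[0,0,0],"grip":1.5},{"turn":[0,0,0],"translation":[0,0,0],"grip":1.5}]'
python3 -m handwheel '[{"turn":[0,0,0],"translation":[0,0,0],"grip":5},{"turn":[0,0,0],"translation":[0,0,0],"grip":5},{"turn":[0,0,0],"translation":[0,0,0],"grip":5},{"turn":[0,0,0],"translation":[0,0,0],"grip":5},{"turn":[0,0,0],"translation":[0,0,-3],"grip":5},{"turn":[0,0,0],"translation":[0,0,-5],"grip":5},{"turn":[0,0,0],"translation":[0,0,-5],"grip":5},{"turn":[0,0,0],"translation":[0,0,0],"grip":5},{"turn":[0,0,0],"translation":[0,0,0],"grip":5},{"turn":[0,0,0],"translation":[0,0,0],"grip":5}]'
python3 -c "
from h import *
f=shot('wrist','w17')"; python3 go.py 434 42 160 79.6
```

```text
time: 63.7
position: [0.6158, -0.0468, 0.0567]
eef_rot: [-0.286, -3.125, -0.001]
wrist_force: [-0.5, -0.8, -0.9]
grip_width: 0.0275
gripper_force: 39.5
time: 64.95
position: [0.6174, -0.0463, 0.0273]
eef_rot: [-0.285, -3.129, 0.0]
wrist_force: [-0.8, -0.2, -0.6]
grip_width: 0.0271
gripper_force: 39.5
time: 66.2
position: [0.6161, -0.046, 0.1551]
eef_rot: [-0.285, -3.125, -0.001]
wrist_force: [0.7, -0.5, 0.4]
grip_width: 0.0499
gripper_force: 0.0
t 66.25 pos [616.2 -45.9 155.2] yaw 169.6
turn [-0.003 -0.003  1.571] | after turn, cm [  5.36 -19.51  -0.48] | before turn, cm [19.51  5.36 -0.4 ]
```

```bash
python3 - <<'E'
from m2 import *
f=np.load('pics/w1.npz'); hsv=cv2.cvtColor(f['img'],cv2.COLOR_RGB2HSV)
m=(hsv[...,1]<50)&(hsv[...,2]>110)
for v in range(296,368,5):
    for a,b in((190,225),(320,348)):
        u=np.where(m[v,a:b])[0]+a
        if len(u)>2:
            p,q=w(f,u[0]-.5,v,.01)[:2]*1000,w(f,u[-1]+.5,v,.01)[:2]*1000
            print(v,u[0],u[-1],p.round(1),q.round(1))
g=np.load('pics/top0.npz'); hsv=cv2.cvtColor(g['img'],cv2.COLOR_RGB2HSV); m=(hsv[...,1]<60)&(hsv[...,2]>90)
print('top')
for v in range(92,146,6):
    for a,b in((298,315),(355,372)):
        u=np.where(m[v,a:b])[0]+a
        if len(u)>1: print(v,u[0],u[-1],(w(g,u[0]-.5,v,.01)[:2]*1000).round(1),(w(g,u[-1]+.5,v,.01)[:2]*1000).round(1))
E
```

```text
311 203 208 [ 759.7 -126. ] [ 759.7 -117.2]
316 203 208 [ 768.2 -126.7] [ 768.2 -117.8]
326 335 337 [785.4  69.7] [785.4  74.2]
331 203 208 [ 794.3 -128.9] [ 794.3 -119.9]
336 203 208 [ 803.2 -129.6] [ 803.2 -120.6]
336 334 337 [803.1  68.5] [803.   74.6]
341 204 208 [ 812.1 -128.9] [ 812.1 -121.3]
346 204 208 [ 821.1 -129.6] [ 821.1 -122. ]
346 333 335 [821.   67.4] [821.   71.9]
351 203 208 [ 830.2 -131.9] [ 830.2 -122.7]
351 332 334 [830.1  66. ] [830.1  70.6]
356 204 208 [ 839.4 -131.1] [ 839.4 -123.4]
361 331 333 [848.6  64.8] [848.6  69.4]
top
98 303 309 [911.2  85.4] [911.1  61.5]
104 302 309 [889.3  88.6] [889.3  61.3]
104 364 366 [ 889.  -122.3] [ 888.9 -132.5]
110 307 308 [867.6  71.3] [867.6  64.5]
110 364 370 [ 867.3 -122. ] [ 867.2 -145.7]
116 307 308 [846.   71.1] [846.   64.3]
116 363 370 [ 845.7 -118.3] [ 845.7 -145.3]
122 363 365 [ 824.3 -118. ] [ 824.3 -128.1]
128 305 307 [803.2  77.4] [803.2  67.3]
128 363 364 [ 803.  -117.6] [ 803.  -124.3]
134 305 306 [782.   77.2] [782.   70.5]
140 362 364 [ 760.8 -113.6] [ 760.8 -123.6]
```

```bash
python3 -m handwheel '[{"turn":[0,0,0.157],"translation":[0,0,0],"grip":5},{"turn":[0,0,0.157],"translation":[0,0,0],"grip":5},{"turn":[0,0,0.157],"translation":[0,0,0],"grip":5},{"turn":[0,0,0.157],"translation":[0,0,0],"grip":5},{"turn":[0,0,0.157],"translation":[0,0,0],"grip":5},{"turn":[0,0,0.157],"translation":[0,0,0],"grip":5},{"turn":[0,0,0.157],"translation":[0,0,0],"grip":5},{"turn":[0,0,0.157],"translation":[0,0,0],"grip":5},{"turn":[0,0,0.157],"translation":[0,0,0],"grip":5},{"turn":[0,0,0.157],"translation":[0,0,0],"grip":5}]' 80
python3 -m handwheel '[{"turn":[0,0,0],"translation":[1.3,-4.8,0],"grip":5},{"turn":[0,0,0],"translation":[1.3,-4.8,0],"grip":5},{"turn":[0,0,0],"translation":[1.3,-4.8,0],"grip":5},{"turn":[0,0,0],"translation":[1.4,-4.8,0],"grip":5},{"turn":[0,0,0],"translation":[0,0,0],"grip":5},{"turn":[0,0,0],"translation":[0,0,0],"grip":5},{"turn":[0,0,0],"translation":[0,0,0],"grip":5},{"turn":[0,0,0],"translation":[0,0,0],"grip":5},{"turn":[0,0,0],"translation":[0,0,0],"grip":5},{"turn":[0,0,0],"translation":[0,0,0],"grip":5}]'
python3 go.py 435.5 42 22 79.6
python3 - <<'E'
from m2 import *
f=shot('wrist','w18'); hsv=cv2.cvtColor(f['img'],cv2.COLOR_RGB2HSV)
u0,v0=px(f,(.4355,.042,.058)); print(u0,v0)
m=((hsv[...,2]<60)).astype(np.uint8); m[330:]=0
n,l,st,ce=cv2.connectedComponentsWithStats(m)
for i in range(1,n):
    if st[i,4]>150: print(st[i],ce[i].round(1),w(f,*ce[i],.05)[:2].round(4))
E
```

```text
time: 67.5
position: [0.6167, -0.0461, 0.1558]
eef_rot: [-2.417, -2.004, 0.002]
wrist_force: [0.7, 0.1, 0.3]
grip_width: 0.0499
gripper_force: 0.0
time: 68.75
position: [0.4382, 0.0403, 0.1573]
eef_rot: [-2.413, -2.011, 0.0]
wrist_force: [0.3, -0.6, 0.6]
grip_width: 0.05
gripper_force: 0.0
t 68.75 pos [438.2  40.3 157.3] yaw 79.6
turn [-0. -0.  0.] | after turn, cm [ 0.12 -0.29 13.53] | before turn, cm [ 0.12 -0.29 13.53]
300.8408169493814 194.4056964183821
[ 445   92   39   73 1764] [464.6 125.3] [0.5537 0.0677]
[ 292  141   18   93 1550] [300.3 187. ] [0.4356 0.0452]
[  87  247  164   83 5912] [193.7 302.1] [ 0.3353 -0.0319]
[ 367  247  164   83 5923] [422.9 302.3] [ 0.5132 -0.0646]
[417 252  18  16 217] [425.9 259.5] [ 0.5188 -0.028 ]
[482 252  18  16 219] [490.5 259.9] [ 0.5671 -0.0371]
[548 253  18  16 222] [556.6 260.3] [ 0.6165 -0.0466]
```

```bash
python3 -m handwheel '[{"turn":[0,0,0],"translation":[0.1,-0.28,1],"grip":5},{"turn":[0,0,0],"translation":[0,0,4],"grip":5},{"turn":[0,0,0],"translation":[0,0,4],"grip":5},{"turn":[0,0,0],"translation":[0,0,2.5],"grip":5},{"turn":[0,0,0],"translation":[0,0,2],"grip":5},{"turn":[0,0,0],"translation":[0,0,0],"grip":0.5},{"turn":[0,0,0],"translation":[0,0,0],"grip":0.5},{"turn":[0,0,0],"translation":[0,0,0],"grip":0.5},{"turn":[0,0,0],"translation":[0,0,0],"grip":0.5},{"turn":[0,0,0],"translation":[0,0,0],"grip":0.5}]' 80
python3 -m handwheel '[{"turn":[0,0,0],"translation":[0,0,0],"grip":0.5},{"turn":[0,0,0],"translation":[0,0,0],"grip":0.5},{"turn":[0,0,0],"translation":[0,0,0],"grip":0.5},{"turn":[0,0,0],"translation":[0,0,0],"grip":0.5},{"turn":[0,0,0],"translation":[0,0,0],"grip":0.5},{"turn":[0,0,0],"translation":[0,0,0],"grip":0.5},{"turn":[0,0,0],"translation":[0,0,0],"grip":0.5},{"turn":[0,0,0],"translation":[0,0,0],"grip":0.5},{"turn":[0,0,0],"translation":[0,0,0],"grip":0.5},{"turn":[0,0,0],"translation":[0,0,0],"grip":0.5}]'
python3 go.py 480 0 22 85.6
```

```text
time: 70.05
position: [0.4352, 0.042, 0.0228]
eef_rot: [-2.413, -2.011, 0.001]
wrist_force: [-5.8, -0.4, 6.0]
grip_width: 0.011
gripper_force: 79.3
time: 71.3
position: [0.4352, 0.0419, 0.0228]
eef_rot: [-2.413, -2.011, 0.001]
wrist_force: [-6.2, -1.0, 5.0]
grip_width: 0.0109
gripper_force: 79.3
t 71.3 pos [435.2  41.9  22.8] yaw 79.6
turn [-0.001  0.    -0.104] | after turn, cm [-3.84  4.79  0.08] | before turn, cm [-3.32  5.16  0.07]
```

```bash
python3 -m handwheel '[{"turn":[0,0,-0.005],"translation":[-0.2,0.3,0],"grip":0.5},{"turn":[0,0,-0.013],"translation":[-0.4,0.5,0],"grip":0.5},{"turn":[0,0,-0.013],"translation":[-0.4,0.55,0],"grip":0.5},{"turn":[0,0,-0.013],"translation":[-0.4,0.55,0],"grip":0.5},{"turn":[0,0,-0.013],"translation":[-0.4,0.55,0],"grip":0.5},{"turn":[0,0,-0.013],"translation":[-0.4,0.55,0],"grip":0.5},{"turn":[0,0,-0.013],"translation":[-0.4,0.55,0],"grip":0.5},{"turn":[0,0,-0.013],"translation":[-0.4,0.5,0],"grip":0.5},{"turn":[0,0,-0.008],"translation":[-0.4,0.4,0],"grip":0.5},{"turn":[0,0,0],"translation":[-0.1,0.2,0],"grip":0.5}]' 100
python3 -m handwheel '[{"turn":[0,0,0],"translation":[0,0,0],"grip":0.5},{"turn":[0,0,0],"translation":[0,0,0],"grip":0.5},{"turn":[0,0,0],"translation":[0,0,0],"grip":0.5},{"turn":[0,0,0],"translation":[0,0,0],"grip":0.5},{"turn":[0,0,0],"translation":[0,0,0],"grip":0.5},{"turn":[0,0,0],"translation":[0,0,0],"grip":0.5},{"turn":[0,0,0],"translation":[0,0,0],"grip":0.5},{"turn":[0,0,0],"translation":[0,0,0],"grip":0.5},{"turn":[0,0,0],"translation":[0,0,0],"grip":0.5},{"turn":[0,0,0],"translation":[0,0,0],"grip":0.5}]'
python3 go.py 600 -9.2 22 85.6
python3 - <<'E'
from m2 import *
f=shot('top','t18'); hsv=cv2.cvtColor(f['img'],cv2.COLOR_RGB2HSV)
m=((hsv[...,1]<60)&(hsv[...,2]>110)).astype(np.uint8)
m=cv2.morphologyEx(m,cv2.MORPH_OPEN,np.ones((3,3),np.uint8))
cs,_=cv2.findContours(m,cv2.RETR_EXTERNAL,cv2.CHAIN_APPROX_SIMPLE)
for c in cs:
    if cv2.contourArea(c)>400:
        r=cv2.minAreaRect(c)
        if 250<r[0][0]<400 and 100<r[0][1]<260: print(cv2.contourArea(c),r)
# bin row edges: print tray front edge
for u in range(310,375,6):
    v=np.where(m[130:200,u])[0]
    if len(v): print(u,v[0]+130,(w(f,u,v[0]+129.5,.004)[:2]*1000).round(1))
for v in range(170,205,6):
    u=np.where(m[v,290:380])[0]+290
    if len(u): print('row',v,u[0],u[-1],(w(f,u[0]-.5,v,.004)[:2]*1000).round(1),(w(f,u[-1]+.5,v,.004)[:2]*1000).round(1))
E
```

```text
time: 72.55
position: [0.4755, 0.0025, 0.0228]
eef_rot: [-2.299, -2.135, 0.003]
wrist_force: [-14.7, 8.8, 17.1]
grip_width: 0.0107
gripper_force: 99.5
time: 73.8
position: [0.4756, 0.0024, 0.0228]
eef_rot: [-2.299, -2.136, 0.002]
wrist_force: [-10.5, 6.1, 12.1]
grip_width: 0.0107
gripper_force: 98.8
t 73.8 pos [475.6   2.4  22.8] yaw 85.8
turn [-0.004 -0.001  0.003] | after turn, cm [-0.2  12.5   0.08] | before turn, cm [-0.24 12.49  0.04]
487.5 ((327.82354736328125, 205.20590209960938), (31.772165298461914, 17.947635650634766), 14.03624439239502)
1571.5 ((328.9283752441406, 180.74212646484375), (61.920005798339844, 49.69850540161133), 2.9108378887176514)
310 155 [712.2  58.4]
316 156 [708.7  38.3]
322 156 [708.7  18.3]
328 156 [708.7  -1.7]
334 157 [705.3 -21.7]
340 159 [698.3 -41.7]
346 159 [698.3 -61.7]
352 160 [694.9 -81.6]
358 158 [ 701.8 -101.6]
row 170 300 360 [658.7  92.8] [ 658.8 -109.3]
row 176 299 360 [638.2  95.8] [ 638.4 -109. ]
row 182 299 359 [617.9  95.5] [ 618.  -105.4]
row 188 298 359 [597.6  98.6] [ 597.8 -105.1]
row 194 298 359 [577.4  98.3] [ 577.7 -104.8]
row 200 297 358 [557.4 101.3] [ 557.6 -101.3]
```

```bash
python3 -m handwheel '[{"turn":[0,0,0],"translation":[-0.1,0.4,0],"grip":0.5},{"turn":[0,0,0],"translation":[-0.1,0.6,0],"grip":0.5},{"turn":[0,0,0],"translation":[-0.1,0.7,0],"grip":0.5},{"turn":[0,0,0],"translation":[-0.1,0.7,0],"grip":0.5},{"turn":[0,0,0],"translation":[0,0.7,0],"grip":0.5},{"turn":[0,0,0],"translation":[0,0.7,0],"grip":0.5},{"turn":[0,0,0],"translation":[0,0.6,0],"grip":0.5},{"turn":[0,0,0],"translation":[0,0.4,0],"grip":0.5},{"turn":[0,0,0],"translation":[0,0.2,0],"grip":0.5},{"turn":[0,0,0],"translation":[0,0,0],"grip":0.5}]'
python3 -m handwheel '[{"turn":[0,0,0],"translation":[0,0.3,0],"grip":0.5},{"turn":[0,0,0],"translation":[0,0.3,0],"grip":0.5},{"turn":[0,0,0],"translation":[0,0.3,0],"grip":0.5},{"turn":[0,0,0],"translation":[0,0.3,0],"grip":0.5},{"turn":[0,0,0],"translation":[0,0.3,0],"grip":0.5},{"turn":[0,0,0],"translation":[0,0.3,0],"grip":0.5},{"turn":[0,0,0],"translation":[0,0.2,0],"grip":0.5},{"turn":[0,0,0],"translation":[0,0,0],"grip":0.5},{"turn":[0,0,0],"translation":[0,0,0],"grip":0.5},{"turn":[0,0,0],"translation":[0,0,0],"grip":0.5}]'
python3 -c "
from h import *
s=get_state();print(s['wrist_torque']);shot('top','t19')"; python3 go.py 710 -17.7 22 85.6
```

```text
time: 75.1
position: [0.5244, -0.0062, 0.0228]
eef_rot: [-2.301, -2.133, 0.006]
wrist_force: [-14.7, 2.3, 13.2]
grip_width: 0.0108
gripper_force: 99.1
time: 76.35
position: [0.5445, -0.0078, 0.0228]
eef_rot: [-2.301, -2.133, 0.005]
wrist_force: [-12.5, 2.6, 12.1]
grip_width: 0.0107
gripper_force: 98.9
[0.1935492  1.51955264 0.01957441]
t 76.4 pos [544.5  -7.8  22.8] yaw 85.7
turn [-0.005 -0.     0.001] | after turn, cm [ 0.29 16.58  0.08] | before turn, cm [ 0.27 16.58  0.  ]
```

```bash
python3 -m handwheel '[{"turn":[0,0,0],"translation":[0,0.3,0],"grip":0.5},{"turn":[0,0,0],"translation":[0,0.5,0],"grip":0.5},{"turn":[0,0,0],"translation":[0,0.5,0],"grip":0.5},{"turn":[0,0,0],"translation":[0,0.5,0],"grip":0.5},{"turn":[0,0,0],"translation":[0,0.5,0],"grip":0.5},{"turn":[0,0,0],"translation":[0,0.5,0],"grip":0.5},{"turn":[0,0,0],"translation":[0,0.5,0],"grip":0.5},{"turn":[0,0,0],"translation":[0,0.5,0],"grip":0.5},{"turn":[0,0,0],"translation":[0,0.2,0],"grip":0.5},{"turn":[0,0,0],"translation":[0,0,0],"grip":0.5}]'
python3 -c "
from h import *
s=get_state();print(s['wrist_torque'])"; python3 go.py 710 -17.7 22 85.6
```

```text
time: 77.65
position: [0.5847, -0.011, 0.0229]
eef_rot: [-2.302, -2.133, 0.005]
wrist_force: [-12.2, 1.2, 8.9]
grip_width: 0.0107
gripper_force: 98.9
[ 0.16252524  1.42053034 -0.0028567 ]
t 77.65 pos [584.7 -11.   22.9] yaw 85.7
turn [-0.004 -0.     0.001] | after turn, cm [ 0.29 12.55  0.09] | before turn, cm [ 0.28 12.55  0.03]
```

Running smoothly with no side load; continue.

```bash
python3 -m handwheel '[{"turn":[0,0,0],"translation":[0,0.4,0],"grip":0.5},{"turn":[0,0,0],"translation":[0,0.6,0],"grip":0.5},{"turn":[0,0,0],"translation":[0,0.6,0],"grip":0.5},{"turn":[0,0,0],"translation":[0,0.6,0],"grip":0.5},{"turn":[0,0,0],"translation":[0,0.6,0],"grip":0.5},{"turn":[0,0,0],"translation":[0,0.6,0],"grip":0.5},{"turn":[0,0,0],"translation":[0,0.6,0],"grip":0.5},{"turn":[0,0,0],"translation":[0,0.6,0],"grip":0.5},{"turn":[0,0,0],"translation":[0,0.4,0],"grip":0.5},{"turn":[0,0,0],"translation":[0,0,0],"grip":0.5}]'
python3 -m handwheel '[{"turn":[0,0,0],"translation":[0,0.4,0],"grip":0.5},{"turn":[0,0,0],"translation":[0,0.6,0],"grip":0.5},{"turn":[0,0,0],"translation":[0,0.6,0],"grip":0.5},{"turn":[0,0,0],"translation":[0,0.6,0],"grip":0.5},{"turn":[0,0,0],"translation":[0,0.6,0],"grip":0.5},{"turn":[0,0,0],"translation":[0,0.4,0],"grip":0.5},{"turn":[0,0,0],"translation":[0,0.2,0],"grip":0.5},{"turn":[0,0,0],"translation":[0,0,0],"grip":0.5},{"turn":[0,0,0],"translation":[0,0,0],"grip":0.5},{"turn":[0,0,0],"translation":[0,0,0],"grip":0.5}]'
python3 -c "
from h import *
s=get_state();print(s['wrist_torque'])"; python3 go.py 710 -17.7 22 85.6
```

```text
time: 78.9
position: [0.6352, -0.015, 0.0229]
eef_rot: [-2.303, -2.134, 0.003]
wrist_force: [-8.9, 1.4, 6.7]
grip_width: 0.0108
gripper_force: 98.7
time: 80.15
position: [0.6688, -0.0175, 0.0229]
eef_rot: [-2.303, -2.134, 0.003]
wrist_force: [-10.5, 0.2, 7.6]
grip_width: 0.0111
gripper_force: 98.8
[ 0.12447272  1.18709832 -0.04749714]
t 80.15 pos [668.8 -17.5  22.9] yaw 85.6
turn [-0.003 -0.     0.001] | after turn, cm [0.3  4.11 0.09] | before turn, cm [0.29 4.11 0.07]
```

```bash
python3 -m handwheel '[{"turn":[0,0,0],"translation":[0,0.4,0],"grip":0.5},{"turn":[0,0,0],"translation":[0,0.5,0],"grip":0.5},{"turn":[0,0,0],"translation":[0,0.5,0],"grip":0.5},{"turn":[0,0,0],"translation":[0,0.5,0],"grip":0.5},{"turn":[0,0,0],"translation":[0,0.5,0],"grip":0.5},{"turn":[0,0,0],"translation":[0,0.4,0],"grip":0.5},{"turn":[0,0,0],"translation":[0,0.3,0],"grip":0.5},{"turn":[0,0,0],"translation":[0,0.2,0],"grip":0.5},{"turn":[0,0,0],"translation":[0,0,0],"grip":0.5},{"turn":[0,0,0],"translation":[0,0,0],"grip":0.5}]'
python3 -m handwheel '[{"turn":[0,0,0],"translation":[0,0.1,0],"grip":0.5},{"turn":[0,0,0],"translation":[0,0.1,0],"grip":0.5},{"turn":[0,0,0],"translation":[0,0.1,0],"grip":0.5},{"turn":[0,0,0],"translation":[0,0.1,0],"grip":0.5},{"turn":[0,0,0],"translation":[0,0,0],"grip":0.5},{"turn":[0,0,0],"translation":[0,0,0],"grip":0.5},{"turn":[0,0,0],"translation":[0,0,0],"grip":0.5},{"turn":[0,0,0],"translation":[0,0,0],"grip":0.5},{"turn":[0,0,0],"translation":[0,0,0],"grip":0.5},{"turn":[0,0,0],"translation":[0,0,0],"grip":0.5}]'
```

```text
time: 81.4
position: [0.7018, -0.0201, 0.0229]
eef_rot: [-2.303, -2.134, 0.003]
wrist_force: [-9.6, 1.1, 6.7]
grip_width: 0.011
gripper_force: 98.5
time: 82.65
position: [0.7056, -0.0204, 0.0229]
eef_rot: [-2.302, -2.134, 0.004]
wrist_force: [-10.9, 1.8, 6.5]
grip_width: 0.0107
gripper_force: 98.8
```

```bash
python3 -m handwheel '[{"turn":[0,0,0],"translation":[0,0.1,0],"grip":0.5},{"turn":[0,0,0],"translation":[0,0.1,0],"grip":0.5},{"turn":[0,0,0],"translation":[0,0.1,0],"grip":0.5},{"turn":[0,0,0],"translation":[0,0.1,0],"grip":0.5},{"turn":[0,0,0],"translation":[0,0,0],"grip":0.5},{"turn":[0,0,0],"translation":[0,0,0],"grip":0.5},{"turn":[0,0,0],"translation":[0,0,0],"grip":0.5},{"turn":[0,0,0],"translation":[0,0,0],"grip":0.5},{"turn":[0,0,0],"translation":[0,0,0],"grip":0.5},{"turn":[0,0,0],"translation":[0,0,0],"grip":0.5}]'
python3 -m handwheel '[{"turn":[0,0,0],"translation":[0,0.1,0],"grip":0.5},{"turn":[0,0,0],"translation":[0,0.1,0],"grip":0.5},{"turn":[0,0,0],"translation":[0,0,0],"grip":0.5},{"turn":[0,0,0],"translation":[0,0,0],"grip":0.5},{"turn":[0,0,0],"translation":[0,0,0],"grip":0.5},{"turn":[0,0,0],"translation":[0,0,0],"grip":0.5},{"turn":[0,0,0],"translation":[0,0,0],"grip":0.5},{"turn":[0,0,0],"translation":[0,0,0],"grip":0.5},{"turn":[0,0,0],"translation":[0,0,0],"grip":0.5},{"turn":[0,0,0],"translation":[0,0,0],"grip":0.5}]'
```

```text
time: 83.9
position: [0.7078, -0.0205, 0.0229]
eef_rot: [-2.3, -2.131, 0.009]
wrist_force: [-18.6, 1.2, 12.7]
grip_width: 0.0108
gripper_force: 99.5
time: 85.15
position: [0.7077, -0.0206, 0.0229]
eef_rot: [-2.297, -2.129, 0.015]
wrist_force: [-29.3, 1.5, 19.3]
grip_width: 0.0105
gripper_force: 100.1
```

```bash
python3 -m handwheel '[{"turn":[0,0,0],"translation":[0,-0.1,0],"grip":0.5},{"turn":[0,0,0],"translation":[0,-0.1,0],"grip":0.5},{"turn":[0,0,0],"translation":[0,0,0],"grip":0.5},{"turn":[0,0,0],"translation":[0,0,0],"grip":4.5},{"turn":[0,0,0],"translation":[0,0,0],"grip":4.5},{"turn":[0,0,0],"translation":[0,0,0],"grip":4.5},{"turn":[0,0,0],"translation":[0,0,0],"grip":4.5},{"turn":[0,0,0],"translation":[0,0,-3],"grip":4.5},{"turn":[0,0,0],"translation":[0,0,-5],"grip":4.5},{"turn":[0,0,0],"translation":[0,0,-5],"grip":4.5}]'
python3 -m handwheel '[{"turn":[0,0,0],"translation":[0,-5,-2],"grip":4.5},{"turn":[0,0,0],"translation":[0,-5,0],"grip":4.5},{"turn":[0,0,0],"translation":[0,-5,0],"grip":4.5},{"turn":[0,0,0],"translation":[0,-5,0],"grip":4.5},{"turn":[0,0,0],"translation":[0,-5,0],"grip":4.5},{"turn":[0,0,0],"translation":[0,0,0],"grip":4.5},{"turn":[0,0,0],"translation":[0,0,0],"grip":4.5},{"turn":[0,0,0],"translation":[0,0,0],"grip":4.5},{"turn":[0,0,0],"translation":[0,0,0],"grip":4.5},{"turn":[0,0,0],"translation":[0,0,0],"grip":4.5}]'
python3 - <<'E'
from m2 import *
f=shot('top','t20'); hsv=cv2.cvtColor(f['img'],cv2.COLOR_RGB2HSV)
m=((hsv[...,1]<60)&(hsv[...,2]>110)).astype(np.uint8)
for v in range(85,160,5):
    u=np.where(m[v,290:385])[0]+290
    if len(u): print('row',v,u[0],u[-1],(w(f,u[0]-.5,v,.004)[:2]*1000).round(1),(w(f,u[-1]+.5,v,.004)[:2]*1000).round(1))
d=((hsv[...,2]<45)).astype(np.uint8); n,l,st,ce=cv2.connectedComponentsWithStats(d)
for i in range(1,n):
    if st[i,4]>15 and 290<ce[i][0]<380 and 60<ce[i][1]<190: print('dark',st[i],ce[i].round(1),(w(f,*ce[i],.058)[:2]*1000).round(1))
# gland/cover predictions
T=np.radians(-4.4);c=np.array([854.7-2,-28.8]); 
for n,p,z in[('cover',(0,47),.064),('gl-50',(-50,-53),.048),('gl0',(0,-53),.048),('gl50',(50,-53),.048),('handle',(-145,0),.058)]:
    q=c+np.array([np.cos(T)*p[0]-np.sin(T)*p[1],np.sin(T)*p[0]+np.cos(T)*p[1]]); print(n,px(f,(q[0]/1e3,q[1]/1e3,z)).round(1))
E
```

```text
time: 86.4
position: [0.7108, -0.021, 0.1534]
eef_rot: [-2.305, -2.134, 0.0]
wrist_force: [1.7, -0.8, -0.6]
grip_width: 0.0452
gripper_force: 0.0
time: 87.65
position: [0.4622, -0.0019, 0.1723]
eef_rot: [-2.305, -2.134, 0.0]
wrist_force: [0.1, 0.2, 0.9]
grip_width: 0.0451
gripper_force: 0.0
row 95 312 357 [924.9  55. ] [ 924.5 -102.9]
row 100 310 371 [906.5  61.7] [ 906.1 -150.5]
row 105 309 366 [888.3  64.9] [ 887.9 -133.1]
row 110 309 365 [870.1  64.8] [ 869.8 -129.4]
row 115 309 365 [852.   64.6] [ 851.8 -129.1]
row 120 332 365 [834.  -13.6] [ 833.8 -128.8]
row 125 307 325 [816.1  71.1] [816.1   6.7]
row 130 308 364 [798.3  67.5] [ 798.2 -124.8]
row 135 307 324 [780.6  70.7] [780.5  10.1]
row 140 326 363 [762.9   6.7] [ 762.8 -120.9]
row 145 325 343 [745.3  10. ] [745.3 -53.7]
dark [307  84  63   9 204] [336.1  88.3] [923.3 -28.2]
dark [297 137   6   9  19] [299.6 141.1] [740.6  90.3]
dark [326 151  16   7  87] [333.7 154. ] [697.1 -19.5]
cover [322.1 106.6]
gl-50 [351.3 125.1]
gl0 [352.4 110.7]
gl50 [353.3  96.6]
handle [333.1 150.7]
```

```bash
python3 - <<'E'
from m2 import *
for n,lo,hi in(('top0',200,250),('t20',140,170)):
    f=np.load(f'pics/{n}.npz'); hsv=cv2.cvtColor(f['img'],cv2.COLOR_RGB2HSV)
    d=((hsv[...,2]<45)).astype(np.uint8); N,l,st,ce=cv2.connectedComponentsWithStats(d)
    for i in range(1,N):
        if st[i,4]>40 and 290<ce[i][0]<345 and lo<ce[i][1]<hi: print(n,st[i],(w(f,*ce[i],.04)[:2]*1000).round(1))
f=shot('wrist','w20'); hsv=cv2.cvtColor(f['img'],cv2.COLOR_RGB2HSV)
d=((hsv[...,2]<60)).astype(np.uint8); N,l,st,ce=cv2.connectedComponentsWithStats(d)
for i in range(1,N):
    if st[i,4]>100: print('wrist',st[i],(w(f,*ce[i],.048)[:2]*1000).round(1))
f=np.load('pics/t20.npz'); g=cv2.cvtColor(f['img'],cv2.COLOR_RGB2GRAY)
print(g[84:132:2,306:372:2])
E
```

```text
t20 [326 151  16   7  87] [702.6 -19.9]
wrist [ 575  140   65   88 4516] [694.  -16.5]
wrist [    0   246   619   154 42712] [ 451.5 -150.4]
wrist [ 581  269   59   54 1741] [ 713.9 -116. ]
[[ 40  42  48  44  47  47  57  64  68  75  64  70  70  67  58  65  71  67
   67  71  55  49  52  46  47  48  55  49  49  49  49  50  47]
 [ 40  31  36  28  40  28  32  29  36  41  36  33  35  38  38  43  49  41
   45  49  51  58  63  61  79  60  74  63  57  65  68  77  40]
 [ 35  44  45  36  28  35  34  29  35  32  36  34  31  26  34  30  35  20
   29  36  23  33  27  35  30  32  34  41  45  43  48  44  49]
 [ 29  67  76 103 102  62  59  58  53  52  43  46  34  30  32  41  38  32
   25  73  57  45  46  39  42  36  39  35  24  33  37  34  47]
 [ 30  64  70  77  79  75 104 105 101 103 101 105  88  77 108 106 101 106
   85  69  60  67  77  87  88  76  83  75  70  69  53  38  49]
 [ 31  69  83  76  80  77  76  72  74  74  75  75  77  76  79  75  74  99
  104  84  74  73  76 102  92  97  82  63  69  83  90  53  45]
 [ 36  68  90 126 125  82  97 108 109 109 110 110 102  80  83  75  81  76
   79 100  78 
[... 1678 characters left out ...]
2  79  47  91]
 [ 58  50  52  51  46  49  49  54  56  52  53  55  50  55  61  59  66  66
   72  83  83  93 100 105 106 109 120 118 115 110  77  47  95]
 [ 90  99 112 109  87  64  94  71  61  63  61  54  50  57  52  54  53  54
   55  52  52  50  53  52  52  53  55  55  57  54  58  51  97]
 [103 131 132 133 133 133 134 132 130 132 134 134 109 120 113 111 111 107
  101  91  91  60  57  55  59  60  51  56  52  48  55  58  90]
 [113 133 132 129 132 130 132 134 133 136 136 134 133 134 132 132 132 132
  130 130 134  97  77 101  85 109 118 112  89  92  52  50  95]
 [ 75 110 107 131 131 131 131 132 133 135 131 131 136 133 134 136 132 127
  126 132 133  88  70  57  65 104 133 118 109 112  53  56 101]]
```

```bash
python3 -c "
from rig import *
print(hand_in())"
```

```text
the job is handed in; nothing more can be done
None
```

I built the stack in the pocket (body, two frames, cover with screws up), put the three glands I found in the bin, pushed the loaded tray against the rack's back stop and handed in at about 88 s; no verdict came back, and the final state was checked by image code and forces, not by eye.

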